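Spent filter out, descaling tablets in, water run in

ROBOT

A 6-joint arm with a two-finger parallel gripper is mounted at the origin on the work surface. World frame = base frame: x ahead of the robot, y to its left, z up, the work surface at z = 0. Lengths are in m, angles in degrees, forces in N, time in s.
With the tool pointing down it reaches from about 0.25 to 0.725 m from the base axis. Payload 9.7 kg.
Tool frame: the origin (TCP) lies between the finger pads; the fingertips stand 19 mm ahead of it and the grasp point (between the pads) is the TCP; x points along the fingers, y is the direction in which the jaws open and shut, and the axes are right-handed (so a half turn about x gives the same grasp; the last joint's range is limited). The gripper opens to 85 mm and grips with 20 to 120 N. Pads are 22 mm wide; open, the fingers measure 114 mm over their backs; the gripper's body (76 mm by 85 mm) begins 54 mm behind the grasp point. The pads swing forward as they close: fully open they stand 13 mm farther back than shut.
Start: joints at [-65.031, 4.979, 10.078, 95.1, 0, 90], TCP at [0.232, -0.499, 0.25] pointing down, gripper open.
Joint ranges: [-179.16, 179.16], [-48.56, 103.87], [-65.8, 70.77], [-126.05, 130.52], [-82.76, 87.17], [-180, 180]. Speed limits (degrees/s): [127.2, 127.2, 147.25, 180, 180, 180].

INTERFACE

Orientations are given as [roll, pitch, yaw] about the fixed x, y, z axes, in that order (R = Rz(yaw) Ry(pitch) Rx(roll)).
In Python, from workcell import bot gives the robot as it stands. The module is installed in compiled form; this text tells all that it offers.
- The arm moves only by the shell command python3 -m handwheel 'ROWS' [FORCE]. ROWS is JSON, a list of rows, each a list of 7 numbers: the turn, a rotation vector about the tool's x, y, z in degrees, then the shift along the tool's x, y, z in m, then the closure, from -1 (fully open) to 1 (shut), so that 0 is half open. In form: [[ax, ay, az, dx, dy, dz, fingers], ...]. A call has 1 to 20 rows; each row is the pose to reach, as a shift and turn from the pose commanded when the call began, along the tool's axes at that moment; what a row does not reach only later rows make up. A row lasts 1/8 s, in which the tool goes at most 62.5 mm and 10.7 degrees, less where a joint would pass 70% of its speed; a pose out of reach is approached as far as the arm can. A call with a gripper value outside its range is refused whole. The fingers move at their own pace and stop on an object; FORCE is the grip in N (left out, the last holds). Time passes only in rows, so rows that repeat a pose let the fingers close. It gives the time, the measured TCP pose, the force and the opening at its end, in the units of the state.
- bot.get_obs(): the state, without advancing time (a new reading comes with each control period).
- bot.camera(name): name is "scene" or "top" or "wrist"; returns a dict with "frame" (480x640x3 uint8, red, green, blue), "fx", "fy", "cx", "cy" (pixels), "k1" (the pictures are not rectified: a ray, as slopes to the right and down, at radius r is drawn at 1 + k1 r^2 times it, then the intrinsics apply), "R" (3x3) and "t" (3): a world point X has camera coordinates R X + t; the wrist camera has in their place "tool_from_camera" (4x4, takes a point from camera to tool coordinates, whose origin is the TCP and whose axes are the tool frame's). Camera axes: x right, y down, z forward; pixel columns grow to the right and rows downward; lengths in m; the calibration is good to about 2 mm. A picture is of the moment at which its call begins: read the wrist's pose just before it. There is no depth.
- bot.job_done(): hands the job in, once; it reports no verdict.
Trained networks look in a picture, given as the dict that the camera call returned (one of the last four; its "shot" number tells which), for a name from the list of things; names that differ only in an ending like _2 or _b are one class to them, and where a whole thing is asked for, a point or a joint stands for the part that bears it (a point fixed in the world has none). Each returns a list of dicts, best first, with "conf" (0 to 1); they miss things now and then, are a little off and sometimes report something else, mostly with a low value. They report only what shows in the picture. A call takes as long as a camera call.
- bot.look_for(name, picture): "bbox" ([left, top, width, height] as shares, 0 to 1, of the picture: columns of its width, rows of its height, round what is visible of it).
- bot.tip_of(name, picture): "centre" ([column, row] as shares, 0 to 1, of the picture: columns of its width, rows of its height: a listed point, or the origin of a listed thing).
The state is a dict: "time": time; "q": joint angles; "qd": joint speeds; "joint_efforts": joint torques, N m; "ee_pos": TCP position; "tcp_rot": TCP orientation; "wrist_force": force on the tool from outside, world axes, zero at the start; "torque": the same for the moment, N m; "opening": finger opening in m.
Only numpy, scipy, OpenCV 4.12 (cv2) and the standard library are available. Lean on these libraries where they do the work, as an engineer would, in place of code of your own. Each camera call takes 0.05 s, during which the arm holds its last target.

TASK

Get the water unit ready for descaling: pinch the two spring tabs of the spent filter cartridge together to free it, lift it out of the deck and leave it in the open grey caddy. Then put every white tablet set out on the bench into the clear tank through its open mouth, tipping the scoop over it to empty it and adding the loose ones from the cork tile, and set the empty scoop back level on its black mat. When all the tablets are in, hold the fill key on the unit down for at least three seconds and let it go; leave the bowls, the glass, the spoon and the steel filter basket where they stand.

Things in the scene. Friction and masses are not known exactly. Their poses are not given: they have to be found in the camera images.
- water_unit: fixed unit, 170 (x) by 340 mm (y), 130 mm high. Origin: centre of underside. From -y to +y: clear tank, open at the top from y -166 to -20 mm; flat grey deck, y -20 to 100, top at z 130, 6 mm thick (the tank goes on beneath), with a 48 mm square hole centred at x 0, y 40 holding the filter cartridge; grey pod, y 99 to 172, with the fill key on top. Tank inside: z 35 to 130
- mouth (a point): centre of the tank's open mouth, at rim height, 130 mm above the bench; the opening is 162 mm (x) by 146 mm (y), with 4 mm walls and the deck's edge on the +y side; axes as the unit's
- cartridge: loose white filter cartridge, 135 g. Origin on its axis (z, up when fitted), level with the deck's top when snapped in; reaches 90 mm below it (38 mm across) and 40 mm above. Spring tabs stand at its +x and -x sides; barbs on them catch under the deck until both are squeezed together. Between them are a 12 by 20 mm web 32 mm high and a cross bar 66 mm long in y, 6 mm high, on the deck
- cart_head (a point): midway between the two tabs' thumb pads, 24 mm above the cartridge's origin, same axes. Pads: 24 mm wide (y), 10 to 40 mm above the deck, outer faces at x +28 and -28 mm. 3 N each to start, 8 N fully in, about 31 mm apart: then it lifts straight up and is carried by the same pinch (20 N or more). Let go, they spring back
- caddy: fixed grey open-topped box for spent filters, 150 by 150 mm and 75 mm high, walls and floor 4 mm. Origin: centre of its underside
- scoop: loose steel dosing scoop, 130 g, on the mat. Origin: centre of the pan's underside. Pan floor 92 (x) by 56 mm, 3 mm thick; upright end walls 40 mm high; the long sides (+y, -y) flare at 45 degrees to lips 66 mm from the middle, 40 mm high. It empties over either side when rolled 85 to 105 degrees about x. A straight handle, 16 mm wide (y), 14 mm tall, runs to x -169 mm
- scoop_grip (a point): centre of the handle, 112 mm from the pan's middle towards -x, 33 mm above the scoop's underside; axes as the scoop's
- mat: fixed black rubber mat, 240 (x) by 165 mm (y), 3 mm thick, where the scoop belongs. Origin: centre of its underside
- dose1: round white descaling tablet, 26 mm across and 12 mm thick, 13 g. Origin: centre of one flat face (the underside at the start). Starts in the scoop; not always present
- dose2: round white descaling tablet, 26 mm across and 12 mm thick, 13 g. Origin: centre of one flat face (the underside at the start). Starts in the scoop; not always present
- dose3: round white descaling tablet, 26 mm across and 12 mm thick, 13 g. Origin: centre of one flat face (the underside at the start). Starts in the scoop; not always present
- dose4: round white descaling tablet, 26 mm across and 12 mm thick, 13 g. Origin: centre of one flat face (the underside at the start). Starts in the scoop; not always present
- dose5: round white descaling tablet, 26 mm across and 12 mm thick, 13 g. Origin: centre of one flat face (the underside at the start). Starts in the scoop; not always present
- extra1: round white descaling tablet, 26 mm across and 12 mm thick, 13 g. Origin: centre of one flat face (the underside at the start). Starts loose on a fixed flat cork tile, 4 mm thick, in front of the unit; not always present
- extra2: round white descaling tablet, 26 mm across and 12 mm thick, 13 g. Origin: centre of one flat face (the underside at the start). Starts loose on a fixed flat cork tile, 4 mm thick, in front of the unit; not always present
- extra3: round white descaling tablet, 26 mm across and 12 mm thick, 13 g. Origin: centre of one flat face (the underside at the start). Starts loose on a fixed flat cork tile, 4 mm thick, in front of the unit; not always present
- extra4: round white descaling tablet, 26 mm across and 12 mm thick, 13 g. Origin: centre of one flat face (the underside at the start). Starts loose on a fixed flat cork tile, 4 mm thick, in front of the unit; not always present
- fill_key (a joint): travel of the sprung steel fill key: 0 at rest, 0.006 m fully down (5 N); it counts as held beyond 0.004 m and springs back
- fill_key_top (a point): centre of the key's top face (30 mm across), 18 mm above the pod's top; pressed straight down
- bowl_a: loose white cupping bowl, 84 mm across, 52 mm high, not to be disturbed. Origin: centre of its underside
- bowl_b: another such bowl, not to be disturbed. Origin: centre of its underside
- glass: loose drinking glass, 72 mm across, 85 mm high, not to be disturbed. Origin: centre of its underside
- basket: loose steel coffee filter basket, 60 mm across, 26 mm high, nearest the robot, not to be disturbed. Origin: centre of its underside
- spoon: loose steel spoon, 160 mm long, lying along its x axis, about 15 mm high; not to be disturbed

How it is judged (in metres and radians):
On the way, in this order (a step that is already met when the one before it is completed fails the run):
1. the spent cartridge is freed and drawn clear of the deck ((z of cartridge in the frame of water_unit above 0.235 m or x of cartridge in the frame of water_unit above 0.13 m or x of cartridge in the frame of water_unit below -0.13 m or y of cartridge in the frame of water_unit above 0.22 m or y of cartridge in the frame of water_unit below -0.22 m)), for 0.2 s.
2. the scoop is tipped over the tank (angle between scoop's own z axis and vertical above 0.7 rad and x of scoop in the frame of water_unit between -0.15 and 0.15 m and y of scoop in the frame of water_unit between -0.28 and 0.08 m and z of scoop in the frame of water_unit above 0.12 m), for 0.05 s.
3. with the cartridge out, every tablet is in the tank ((z of cartridge in the frame of water_unit above 0.235 m or x of cartridge in the frame of water_unit above 0.13 m or x of cartridge in the frame of water_unit below -0.13 m or y of cartridge in the frame of water_unit above 0.22 m or y of cartridge in the frame of water_unit below -0.22 m) and x of dose1 in the frame of water_unit between -0.083 and 0.083 m and y of dose1 in the frame of water_unit between -0.168 and 0.098 m and z of dose1 in the frame of water_unit between 0.02 and 0.122 m and x of dose2 in the frame of water_unit between -0.083 and 0.083 m and y of dose2 in the frame of water_unit between -0.168 and 0.098 m and z of dose2 in the frame of water_unit between 0.02 and 0.122 m and x of dose3 in the frame of water_unit between -0.083 and 0.083 m and y of dose3 in the frame of water_unit between -0.168 and 0.098 m and z of dose3 in the frame of water_unit between 0.02 and 0.122 m and x of dose4 in the frame of water_unit between -0.083 and 0.083 m and y of dose4 in the frame of water_unit between -0.168 and 0.098 m and z of dose4 in the frame of water_unit between 0.02 and 0.122 m and x of dose5 in the frame of water_unit between -0.083 and 0.083 m and y of dose5 in the frame of water_unit between -0.168 and 0.098 m and z of dose5 in the frame of water_unit between 0.02 and 0.122 m and x of extra1 in the frame of water_unit between -0.083 and 0.083 m and y of extra1 in the frame of water_unit between -0.168 and 0.098 m and z of extra1 in the frame of water_unit between 0.02 and 0.122 m and x of extra2 in the frame of water_unit between -0.083 and 0.083 m and y of extra2 in the frame of water_unit between -0.168 and 0.098 m and z of extra2 in the frame of water_unit between 0.02 and 0.122 m and x of extra3 in the frame of water_unit between -0.083 and 0.083 m and y of extra3 in the frame of water_unit between -0.168 and 0.098 m and z of extra3 in the frame of water_unit between 0.02 and 0.122 m and x of extra4 in the frame of water_unit between -0.083 and 0.083 m and y of extra4 in the frame of water_unit between -0.168 and 0.098 m and z of extra4 in the frame of water_unit between 0.02 and 0.122 m), for 0.3 s.
4. with all tablets in, the fill key is held down for three seconds without a break (x of dose1 in the frame of water_unit between -0.083 and 0.083 m and y of dose1 in the frame of water_unit between -0.168 and 0.098 m and z of dose1 in the frame of water_unit between 0.02 and 0.122 m and x of dose2 in the frame of water_unit between -0.083 and 0.083 m and y of dose2 in the frame of water_unit between -0.168 and 0.098 m and z of dose2 in the frame of water_unit between 0.02 and 0.122 m and x of dose3 in the frame of water_unit between -0.083 and 0.083 m and y of dose3 in the frame of water_unit between -0.168 and 0.098 m and z of dose3 in the frame of water_unit between 0.02 and 0.122 m and x of dose4 in the frame of water_unit between -0.083 and 0.083 m and y of dose4 in the frame of water_unit between -0.168 and 0.098 m and z of dose4 in the frame of water_unit between 0.02 and 0.122 m and x of dose5 in the frame of water_unit between -0.083 and 0.083 m and y of dose5 in the frame of water_unit between -0.168 and 0.098 m and z of dose5 in the frame of water_unit between 0.02 and 0.122 m and x of extra1 in the frame of water_unit between -0.083 and 0.083 m and y of extra1 in the frame of water_unit between -0.168 and 0.098 m and z of extra1 in the frame of water_unit between 0.02 and 0.122 m and x of extra2 in the frame of water_unit between -0.083 and 0.083 m and y of extra2 in the frame of water_unit between -0.168 and 0.098 m and z of extra2 in the frame of water_unit between 0.02 and 0.122 m and x of extra3 in the frame of water_unit between -0.083 and 0.083 m and y of extra3 in the frame of water_unit between -0.168 and 0.098 m and z of extra3 in the frame of water_unit between 0.02 and 0.122 m and x of extra4 in the frame of water_unit between -0.083 and 0.083 m and y of extra4 in the frame of water_unit between -0.168 and 0.098 m and z of extra4 in the frame of water_unit between 0.02 and 0.122 m and value of joint fill_key above 0.004 m), for 3 s.
At the end, for the whole second after the job is handed in: The cartridge rests in the caddy (its origin inside the walls and less than 125 mm above the bench), every tablet present lies in the tank below its rim, the scoop stands level (within 0.12 rad) on the mat with its pan's middle over the mat, the fill key is up again, and nothing moves (x of cartridge in the frame of caddy between -0.073 and 0.073 m and y of cartridge in the frame of caddy between -0.073 and 0.073 m and z of cartridge in the frame of caddy between 0 and 0.125 m and x of scoop in the frame of mat between -0.115 and 0.115 m and y of scoop in the frame of mat between -0.078 and 0.078 m and z of scoop in the frame of mat below 0.01 m and angle between scoop's own z axis and vertical below 0.12 rad and x of dose1 in the frame of water_unit between -0.083 and 0.083 m and y of dose1 in the frame of water_unit between -0.168 and 0.098 m and z of dose1 in the frame of water_unit between 0.02 and 0.122 m and x of dose2 in the frame of water_unit between -0.083 and 0.083 m and y of dose2 in the frame of water_unit between -0.168 and 0.098 m and z of dose2 in the frame of water_unit between 0.02 and 0.122 m and x of dose3 in the frame of water_unit between -0.083 and 0.083 m and y of dose3 in the frame of water_unit between -0.168 and 0.098 m and z of dose3 in the frame of water_unit between 0.02 and 0.122 m and x of dose4 in the frame of water_unit between -0.083 and 0.083 m and y of dose4 in the frame of water_unit between -0.168 and 0.098 m and z of dose4 in the frame of water_unit between 0.02 and 0.122 m and x of dose5 in the frame of water_unit between -0.083 and 0.083 m and y of dose5 in the frame of water_unit between -0.168 and 0.098 m and z of dose5 in the frame of water_unit between 0.02 and 0.122 m and x of extra1 in the frame of water_unit between -0.083 and 0.083 m and y of extra1 in the frame of water_unit between -0.168 and 0.098 m and z of extra1 in the frame of water_unit between 0.02 and 0.122 m and x of extra2 in the frame of water_unit between -0.083 and 0.083 m and y of extra2 in the frame of water_unit between -0.168 and 0.098 m and z of extra2 in the frame of water_unit between 0.02 and 0.122 m and x of extra3 in the frame of water_unit between -0.083 and 0.083 m and y of extra3 in the frame of water_unit between -0.168 and 0.098 m and z of extra3 in the frame of water_unit between 0.02 and 0.122 m and x of extra4 in the frame of water_unit between -0.083 and 0.083 m and y of extra4 in the frame of water_unit between -0.168 and 0.098 m and z of extra4 in the frame of water_unit between 0.02 and 0.122 m and linear speed of each of cartridge, scoop below 0.02 m/s and value of joint fill_key below 0.001 m); the robot touches nothing.
It fails at once if a bowl, the glass, the spoon or the steel filter basket is shifted more than 4 cm or a bowl, the glass or the steel filter basket knocked over (distance of any of bowl_a, bowl_b, glass, basket, spoon from where it was at the start of the episode above 0.04 m or angle between any of bowl_a, bowl_b, glass, basket's own z axis and vertical above 0.6 rad).
Of dose1, dose2, dose3, dose4, dose5 only 3 to 5 are there at a start; the rules pass over those that are not, and their reading is None.
Of extra1, extra2, extra3, extra4 only 2 to 4 are there at a start; the rules pass over those that are not, and their reading is None.
At some moment in a run one of extra1, extra2, extra3, extra4, scoop may be knocked a few centimetres aside while the robot is not near it.
It also fails if it takes over 208 s, if anything falls off the work surface, if the arm or the gripper's body presses on something with over 40 N, if the wrist force passes 120 N, or if a joint passes its speed limit or range.

## Working session

There is one attempt and no reset: what is moved stays moved. The work goes in short steps, Python scripts to look and compute and a shell command to move; the robot and the scene stay as the last step left them, time stands still between calls to the robot, and variables do not carry over. Pictures are saved under pics/ and viewed, and the job is handed in when it is done.

```bash
mkdir -p pics; ls; cat > h.py <<'E'
import numpy as np, cv2
from workcell import bot
from scipy.spatial.transform import Rotation as Rn
def pose():
    o=bot.get_obs(); T=np.eye(4); T[:3,:3]=Rn.from_euler('xyz',o['tcp_rot'],degrees=True).as_matrix(); T[:3,3]=o['ee_pos']; return T,o
def snap(n,f=None):
    T,o=pose(); c=bot.camera(n); c['T']=T
    if f: cv2.imwrite('pics/'+f,c['frame'][:,:,::-1])
    return c
def ray(c,u,v):
    d=np.array([(u-c['cx'])/c['fx'],(v-c['cy'])/c['fy']]); s=d.copy()
    for _ in range(20): s=d/(1+c['k1']*(s@s))
    r=np.array([s[0],s[1],1.])
    if 'R' in c and c['R'] is not None:
        R=np.array(c['R']);return -R.T@np.array(c['t']),R.T@r
    M=c['T']@np.array(c['tool_from_camera']); return M[:3,3],M[:3,:3]@r
def at(c,u,v,z):
    o,d=ray(c,u,v); return o+d*(z-o[2])/d[2]
def proj(c,X):
    X=np.asarray(X,float)
    if 'R' in c and c['R'] is not None: p=np.array(c['R'])@X+np.array(c['t'])
    else:
        M=np.linalg.inv(c['T']@np.array(c['tool_from_camera'])); p=M[:3,:3]@X+M[:3,3]
    s=p[:2]/p[2]; s=s*(1+c['k1']*(s@s)); return np.array([s[0]*c['fx']+c['cx'],s[1]*c['fy']+c['cy']])
def rel(pos,rpy):
    """pose target -> rotvec(deg), shift in current tool frame (measured)"""
    T,o=pose(); R=Rn.from_euler('xyz',rpy,degrees=True).as_matrix()
    rv=Rn.from_matrix(T[:3,:3].T@R).as_rotvec(degrees=True); d=T[:3,:3].T@(np.array(pos)-T[:3,3])
    print('rot',rv.round(2),'shift',d.round(4)); return rv,d
E
python3 - <<'E'
from h import *
T,o=pose(); print(o); print(T.round(3))
for n in ['scene','top','wrist']:
    c=snap(n,n+'0.png'); print(n,{k:(v if k!='frame' else 0) for k,v in c.items() if k!='T'})
    for nm in ['water_unit','mouth','cartridge','cart_head','caddy','scoop','scoop_grip','mat','dose1','extra1','fill_key_top','bowl_a','glass','basket','spoon']:
        try:
            r=bot.tip_of(nm,c)
            print(nm,[(round(x['conf'],2),round(x['centre'][0]*640,1),round(x['centre'][1]*480,1)) for x in r][:9])
        except Exception as e: print(nm,e)
E
```

```text
pics
{'time': 0.0, 'q': array([-6.50305519e+01,  5.01158188e+00,  1.00337435e+01,  9.50997821e+01,
       -1.55050801e-03,  9.00024552e+01]), 'qd': array([-0.00347634, -0.01912435,  0.0428856 , -0.04484465,  0.07547394,
        0.00017893]), 'joint_efforts': array([ 1.61461362e-04, -5.20385957e+01,  4.64805937e+01,  1.62647269e-02,
        7.41337999e-05, -6.46389012e-06]), 'ee_pos': array([ 0.23207943, -0.49840666,  0.24957207]), 'tcp_rot': array([-88.85318583,  89.92236403, 116.11380813]), 'wrist_force': array([ 0.18155753, -0.55004876, -0.73831816]), 'torque': array([-0.0191748 , -0.02111789, -0.0057813 ]), 'opening': 0.08570599338785045}
[[-0.001  0.422 -0.907  0.232]
 [ 0.001 -0.907 -0.422 -0.498]
 [-1.    -0.001  0.     0.25 ]
 [ 0.     0.     0.     1.   ]]
scene {'frame': 0, 'fx': 478.7411699445047, 'fy': 478.7411699445047, 'cx': 313.834669496821, 'cy': 237.11182742074837, 'k1': -0.05388370608037419, 'R': array([[-0.86366892,  0.50390007, -0.01267713],
       [ 0.33705979,  0.55864439, -0.75783055],
       [-0.37478886, -0.65878765, -0.65232825]]), 't': array([ 0.42258762, -0
[... 1719 characters left out ...]
, 467.2, 194.5)]
wrist {'frame': 0, 'fx': 356.77204112074696, 'fy': 356.77204112074696, 'cx': 321.60755404359094, 'cy': 240.42421731610693, 'k1': 0.01331773187589682, 'tool_from_camera': array([[ 5.39859221e-04, -2.97679302e-01,  9.54665775e-01,
        -1.23656193e-01],
       [ 9.99999568e-01, -5.62114470e-04, -7.40771115e-04,
        -5.68603696e-04],
       [ 7.57143675e-04,  9.54665762e-01,  2.97678870e-01,
        -7.55021221e-02],
       [ 0.00000000e+00,  0.00000000e+00,  0.00000000e+00,
         1.00000000e+00]]), 'shot': 3}
water_unit []
mouth []
cartridge []
cart_head []
caddy []
scoop []
scoop_grip []
mat []
dose1 []
extra1 []
fill_key_top []
bowl_a []
glass []
basket []
spoon []
```

View pics/top0.png

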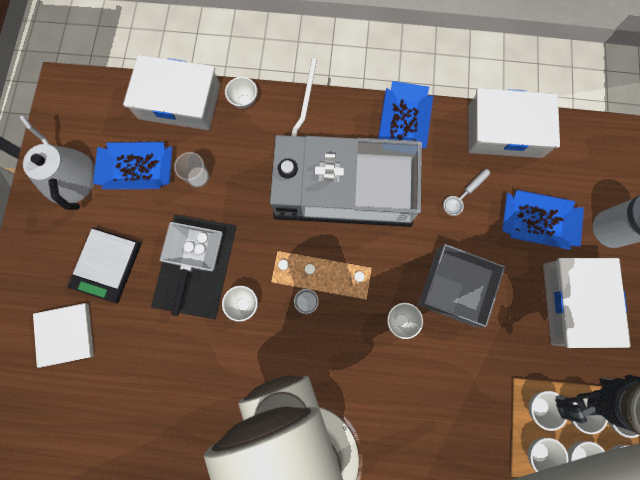

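View pics/scene0.png

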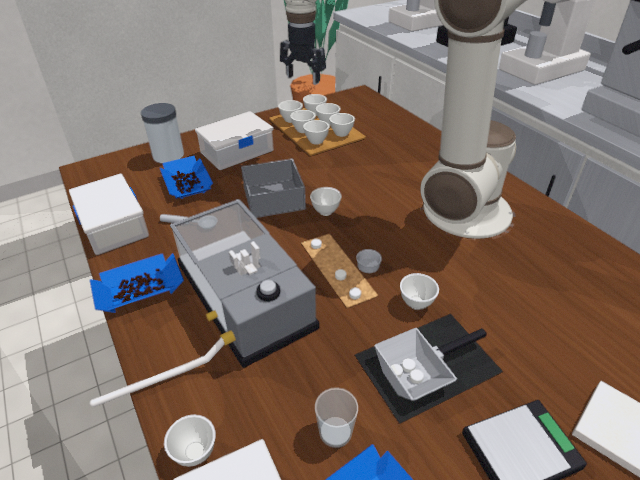

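View pics/wrist0.png

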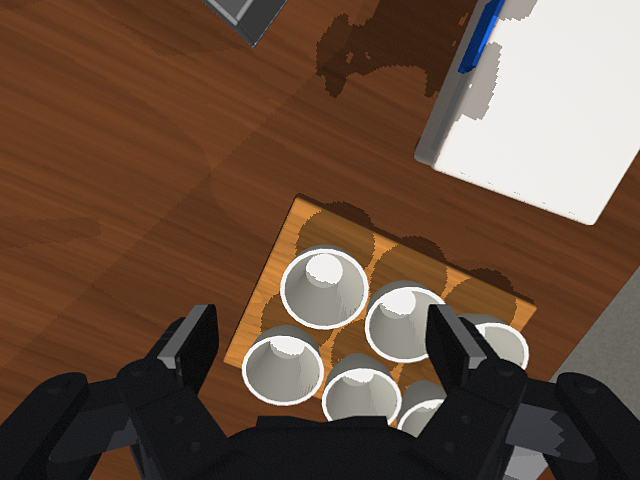

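```bash
python3 - <<'E'
from h import *
s=snap('scene'); t=snap('top')
def tri(a,b):
    o1,d1=ray(s,*a);o2,d2=ray(t,*b)
    A=np.stack([d1,-d2],1); l=np.linalg.lstsq(A,o2-o1,rcond=None)[0]
    p=o1+d1*l[0];q=o2+d2*l[1]; return ((p+q)/2).round(4),np.linalg.norm(p-q).round(4)
print('head',tri((242.6,255.7),(328.5,167.1)))
print('key',tri((267.9,284.4),(287.2,165.2)))
print('mouth',tri((219.2,227.5),(385,173)))
print('caddy',tri((277.3,198.2),(457.5,287.3)))
print('scoop',tri((409,373),(193.3,250.1)))
print('grip',tri((461.1,339.1),(180.6,293.1)))
print('wu',tri((243.9,294.6),(345.9,188.7)))
for n,p,z in [('bowl1',(242.6,302.7),0),('bowl2',(401.1,318.5),0),('basket',(308.2,300.1),0),('e1',(311.6,267.4),.004),('e2',(356.6,277.4),.004),('e3',(283,267),.004),('glass',(198,178),0),('caddytop',(465,271),.075),('mouthz',(385,173),.13)]:
    print(n,at(t,*p,z).round(4))
cv2.imwrite('pics/t1.png',cv2.resize(t['frame'][120:340,250:520,::-1],None,fx=2.9,fy=2.7,interpolation=2)[:600,:800])
cv2.imwrite('pics/t2.png',cv2.resize(t['frame'][200:340,140:270,::-1],None,fx=4,fy=4,interpolation=2)[:600,:800])
cv2.imwrite('pics/s1.png',cv2.resize(s['frame'][220:420,290:510,::-1],None,fx=3,fy=3,interpolation=2)[:600,:800])
E
```

```text
head (array([0.6583, 0.0142, 0.1525]), np.float64(0.0043))
key (array([0.6515, 0.1091, 0.1521]), np.float64(0.0012))
mouth (array([ 0.6613, -0.1148,  0.1363]), np.float64(0.0012))
caddy (array([ 0.4264, -0.3268, -0.0031]), np.float64(0.0112))
scoop (array([0.4631, 0.3331, 0.0032]), np.float64(0.0126))
grip (array([0.3487, 0.339 , 0.039 ]), np.float64(0.0036))
wu (array([ 0.6576, -0.0306, -0.0039]), np.float64(0.0021))
bowl1 [0.3409 0.1964 0.    ]
bowl2 [ 0.3411 -0.1948  0.    ]
basket [0.3633 0.036  0.    ]
e1 [0.4442 0.0359 0.004 ]
e2 [ 0.4304 -0.0777  0.004 ]
e3 [0.4382 0.107  0.004 ]
glass [0.6489 0.3562 0.    ]
caddytop [ 0.462  -0.3239  0.075 ]
mouthz [ 0.663  -0.1152  0.13  ]
```

View pics/t1.png

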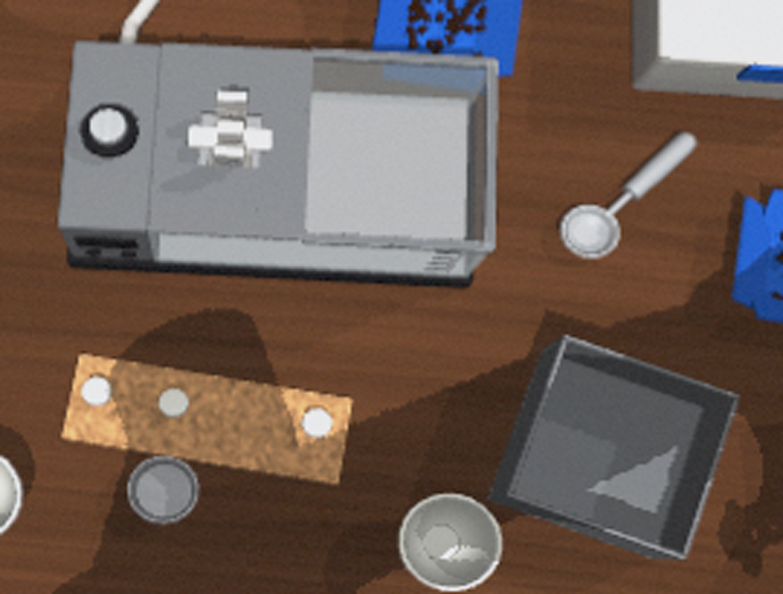

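View pics/t2.png

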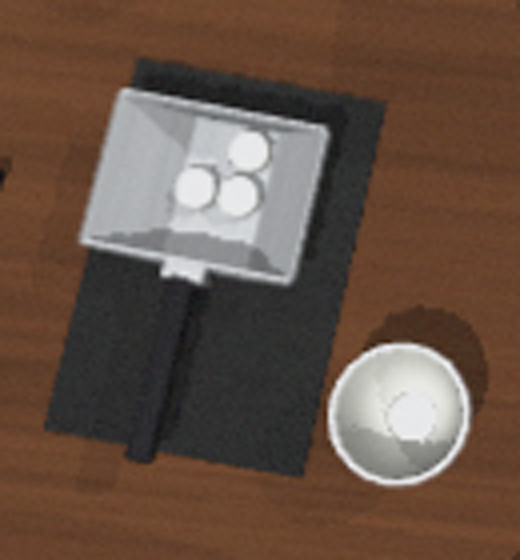

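View pics/s1.png

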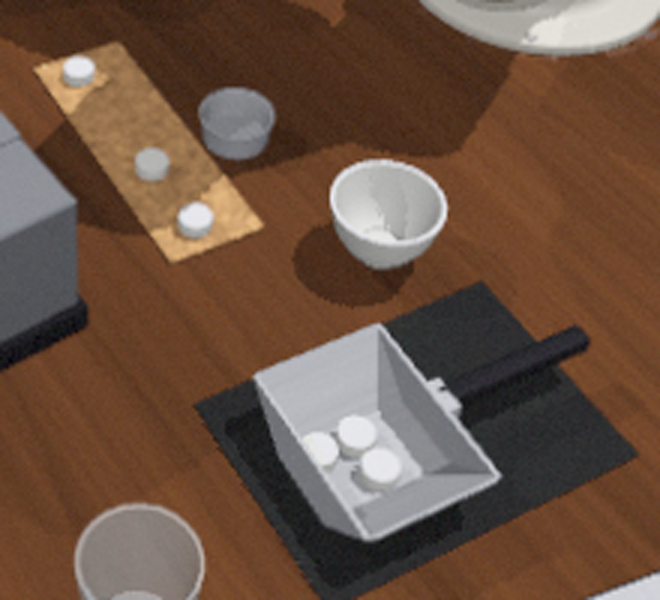

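```bash
python3 - <<'E'
from h import *
t=snap('top')
f=lambda x,y:(250+x/2.9,120+y/2.7)
g=lambda x,y:(140+x/4,200+y/4)
for n,p,z in [('podBL',f(77,43),.13),('podFL',f(62,229),.13),('tankBR',f(497,58),.13),('tankFR',f(494,247),.13),('deckedgeB',f(311,50),.13),('deckedgeF',f(303,240),.13),
 ('c1',f(566,337),.075),('c2',f(737,396),.075),('c3',f(687,556),.075),('c4',f(492,498),.075),('key',f(107,125),.148),
 ('matTL',g(140,60),.003),('matTR',g(385,102),.003),('matBR',g(302,475),.003),('matBL',g(45,430),.003),
 ('panTL',g(122,90),.043),('panTR',g(328,127),.043),('panBR',g(292,283),.043),('panBL',g(82,242),.043),('hEnd',g(142,458),.04),('hStart',g(180,285),.04)]:
    print(n,at(t,*p,z)[:2].round(4))
E
```

```text
podBL [0.7296 0.1449]
podFL [0.5621 0.1364]
tankBR [ 0.749  -0.1947]
tankFR [ 0.5796 -0.2014]
deckedgeB [ 0.7415 -0.0444]
deckedgeF [ 0.571  -0.0523]
c1 [ 0.5195 -0.2749]
c2 [ 0.4811 -0.4151]
c3 [ 0.3411 -0.3786]
c4 [ 0.3748 -0.2228]
key [0.6508 0.1097]
matTL [0.544  0.3987]
matTR [0.532 0.238]
matBR [0.2956 0.2567]
matBL [0.3064 0.4189]
panTL [0.5156 0.3919]
panTR [0.505  0.2617]
panBR [0.408  0.2696]
panBL [0.4199 0.4004]
hEnd [0.2962 0.344 ]
hStart [0.4003 0.3378]
```

```bash
cat >> h.py <<'E'
def down(az):
    a=np.radians(az); y=np.array([np.cos(a),np.sin(a),0]); x=np.array([0,0,-1.]); return np.stack([x,y,np.cross(x,y)],1)
def relR(pos,R):
    T,o=pose(); rv=Rn.from_matrix(T[:3,:3].T@R).as_rotvec(degrees=True); d=T[:3,:3].T@(np.array(pos)-T[:3,3])
    print('rot',rv.round(2),'shift',d.round(4)); return rv,d
E
python3 -c "
from h import *
relR([.653,.010,.27],down(3))"
```

```text
rot [-68.03  -0.     0.  ] shift [-0.0197 -0.2834 -0.5962]
```

```bash
python3 -m handwheel '[[-68.03,0,0,-0.03,-0.283,-0.596,-1],[-68.03,0,0,-0.03,-0.283,-0.596,-1],[-68.03,0,0,-0.03,-0.283,-0.596,-1],[-68.03,0,0,-0.03,-0.283,-0.596,-1],[-68.03,0,0,-0.03,-0.283,-0.596,-1],[-68.03,0,0,-0.03,-0.283,-0.596,-1],[-68.03,0,0,-0.03,-0.283,-0.596,-1],[-68.03,0,0,-0.03,-0.283,-0.596,-1],[-68.03,0,0,-0.03,-0.283,-0.596,-1],[-68.03,0,0,-0.03,-0.283,-0.596,-1],[-68.03,0,0,-0.02,-0.283,-0.596,-1],[-68.03,0,0,-0.02,-0.283,-0.596,-1],[-68.03,0,0,-0.02,-0.283,-0.596,-1],[-68.03,0,0,-0.02,-0.283,-0.596,-1],[-68.03,0,0,-0.02,-0.283,-0.596,-1],[-68.03,0,0,-0.02,-0.283,-0.596,-1]]' 30
python3 - <<'E'
from h import *
T,o=pose(); print(T.round(3),o['q'].round(1))
c=snap('wrist','w1.png')
for nm in ['cart_head','cartridge','fill_key_top','mouth','water_unit']:
    print(nm,[(round(x['conf'],2),round(x['centre'][0]*640,1),round(x['centre'][1]*480,1)) for x in bot.tip_of(nm,c)])
for n,X in [('h',[.653,.008,.154]),('orig',[.653,.008,.13])]: print(n,proj(c,X).round(1))
E
```

```text
time: 4.55
ee_pos: [0.6528, 0.009, 0.2707]
tcp_rot: [83.6, 90.0, -3.5]
wrist_force: [0.1, 0.5, 0.1]
opening: 0.0857
[[ 0.001  0.999  0.052  0.653]
 [-0.     0.052 -0.999  0.009]
 [-1.     0.001  0.     0.271]
 [ 0.     0.     0.     1.   ]] [  0.8  20.7  31.  100.2  -0.   87.8]
cart_head [(0.61, 327.2, 239.3)]
cartridge [(0.7, 324.7, 230.0)]
fill_key_top [(0.6, 327.9, 87.8)]
mouth [(0.78, 322.1, 373.9)]
water_unit [(0.75, 320.1, 230.4)]
h [322.9 243.9]
orig [322.8 234.3]
```

View pics/w1.png

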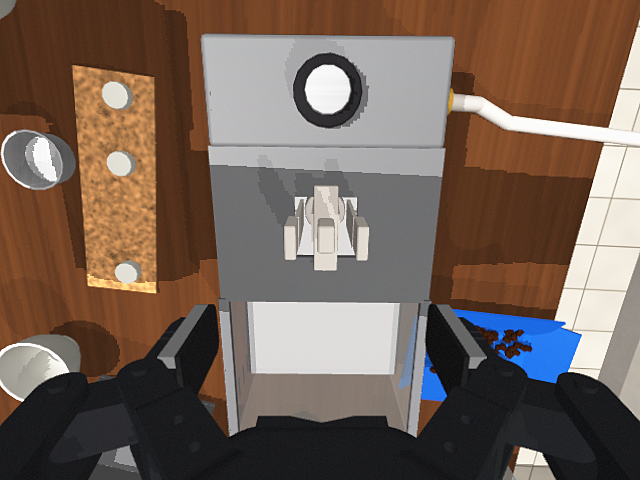

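```bash
python3 - <<'E'
from h import *
c=snap('wrist')
print(at(c,327.2,239.3,.154).round(4),at(c,324.7,230,.13).round(4),'key',at(c,328,89,.148).round(4))
for n,u,v,z in [('podBL',454,38,.13),('podFL',203,36,.13),('deckFL',219,300,.13),('deckBL',431,300,.13)]: print(n,at(c,u,v,z).round(4))
print('padtops', at(c,285,218,.17).round(4),at(c,369,218,.17).round(4),at(c,285,258,.14).round(4),at(c,369,258,.14).round(4))
for n,u,v in [('e',117,95),('e',120,163),('e',127,272)]: print(n,at(c,u,v,.016).round(4))
E
```

```text
[0.6559 0.0122 0.154 ] [0.6544 0.0122 0.13  ] key [0.651  0.1103 0.148 ]
podBL [0.7319 0.1469 0.13  ]
podFL [0.5677 0.1396 0.13  ]
deckFL [ 0.5714 -0.0515  0.13  ]
deckBL [ 0.7442 -0.0425  0.13  ]
padtops [0.6275 0.03   0.17  ] [0.6815 0.0328 0.17  ] [ 0.6253 -0.0085  0.14  ] [ 0.6888 -0.0053  0.14  ]
e [0.4465 0.1068 0.016 ]
e [0.4416 0.0413 0.016 ]
e [ 0.4354 -0.0807  0.016 ]
```

```bash
python3 -m handwheel '[[0,0,0,0.03,0.003,-0.002,-1],[0,0,0,0.06,0.003,-0.002,-1],[0,0,0,0.09,0.003,-0.002,-1],[0,0,0,0.105,0.003,-0.002,-1],[0,0,0,0.114,0.003,-0.002,-1],[0,0,0,0.114,0.003,-0.002,-1],[0,0,0,0.114,0.003,-0.002,-1]]' 40 && python3 -m handwheel '[[0,0,0,0,0,0,0],[0,0,0,0,0,0,0.3],[0,0,0,0,0,0,0.6],[0,0,0,0,0,0,1],[0,0,0,0,0,0,1],[0,0,0,0,0,0,1],[0,0,0,0,0,0,1],[0,0,0,0,0,0,1],[0,0,0,0,0,0,1]]' 40
python3 - <<'E'
from h import *
c=snap('wrist','w2.png')
E
```

```text
time: 5.78
ee_pos: [0.6563, 0.0117, 0.1575]
tcp_rot: [89.1, 89.9, 2.1]
wrist_force: [0.5, 0.4, 0.1]
opening: 0.0858
time: 6.9
ee_pos: [0.6564, 0.0117, 0.1588]
tcp_rot: [88.2, 89.8, 1.2]
wrist_force: [-2.2, 0.3, 12.9]
opening: 0.0309
```

View pics/w2.png

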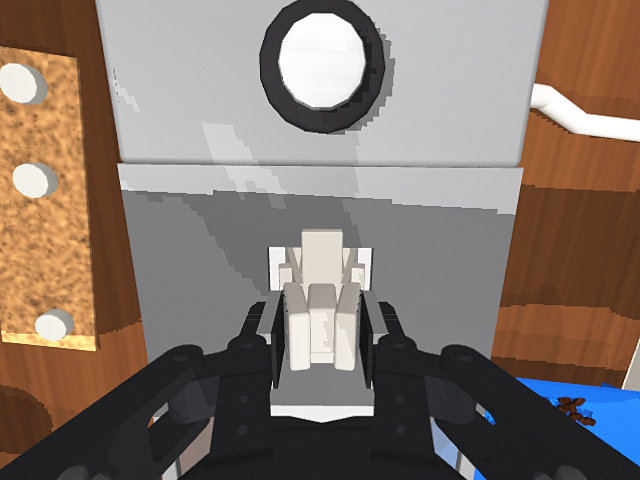

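Pads are pinched to 31 mm (tabs at about cols 290–355). Lifting.

```bash
python3 -m handwheel '[[0,0,0,-0.01,0,0,1],[0,0,0,-0.02,0,0,1],[0,0,0,-0.04,0,0,1],[0,0,0,-0.06,0,0,1],[0,0,0,-0.08,0,0,1],[0,0,0,-0.1,0,0,1],[0,0,0,-0.12,0,0,1],[0,0,0,-0.14,0,0,1],[0,0,0,-0.15,0,0,1],[0,0,0,-0.15,0,0,1],[0,0,0,-0.15,0,0,1],[0,0,0,-0.15,0,0,1]]' 40
python3 - <<'E'
from h import *
c=snap('scene','s2.png')
relR([.429,-.323,.31],down(-15))
print(pose()[1]['q'].round(1))
E
```

```text
time: 8.45
ee_pos: [0.6557, 0.0117, 0.3055]
tcp_rot: [-93.0, 89.9, -180.0]
wrist_force: [-0.1, 0.6, -0.9]
opening: 0.0313
rot [1.8e+01 1.0e-02 6.0e-02] shift [-0.0041 -0.244   0.3224]
[  1.   23.1  38.1 105.1   0.   88. ]
```

View pics/s2.png

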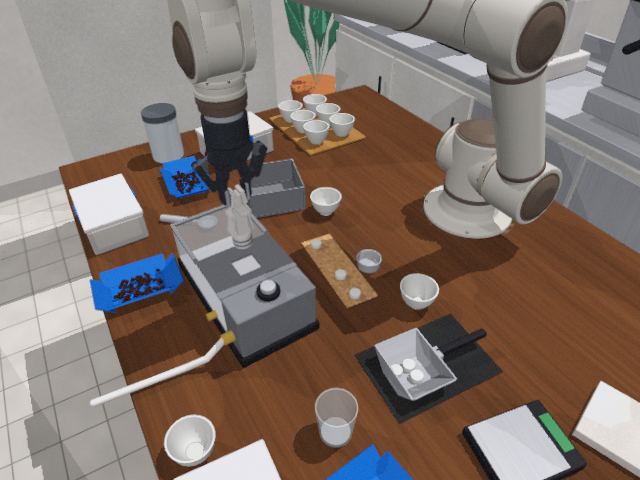

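```bash
python3 -m handwheel '[[2,0,0,0,-0.025,0.033,1],[4,0,0,0,-0.05,0.066,1],[6,0,0,0,-0.075,0.099,1],[8,0,0,0,-0.1,0.132,1],[10,0,0,0,-0.125,0.165,1],[12,0,0,0,-0.15,0.198,1],[14,0,0,0,-0.175,0.231,1],[16,0,0,0,-0.2,0.264,1],[17,0,0,0,-0.22,0.291,1],[18,0,0,0,-0.234,0.31,1],[18,0,0,0,-0.244,0.322,1],[18,0,0,0,-0.244,0.322,1],[18,0,0,0,-0.244,0.322,1],[18,0,0,0,-0.244,0.322,1]]' 40
python3 - <<'E'
from h import *
c=snap('wrist','w3.png');c=snap('top','t3.png')
E
```

```text
time: 10.25
ee_pos: [0.4296, -0.322, 0.3063]
tcp_rot: [168.8, 90.0, 63.9]
wrist_force: [-0.7, -0.2, -1.7]
opening: 0.0313
```

View pics/w3.png

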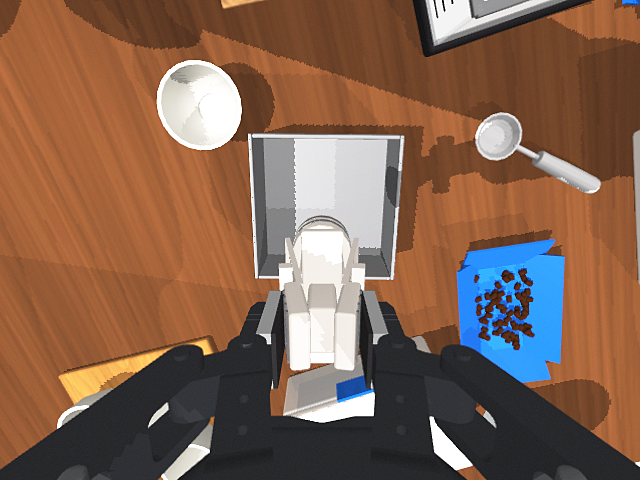

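View pics/t3.png

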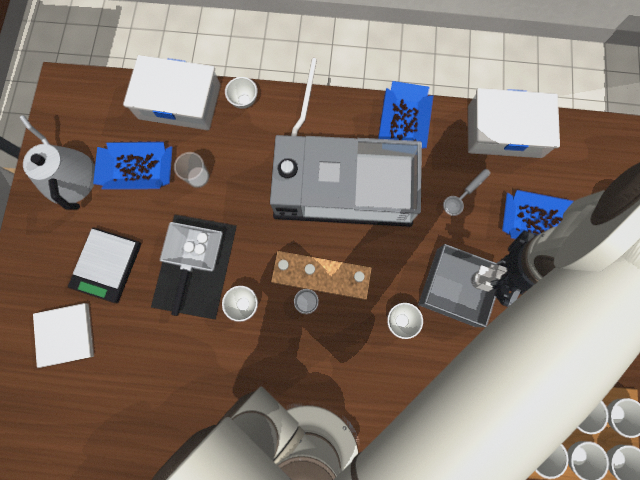

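```bash
python3 - <<'E'
from h import *
c=snap('wrist')
P=[at(c,*p,.075) for p in [(249,136),(404,136),(394,279),(258,279)]]
print(np.round(P,4),np.mean(P,0).round(4)); print(pose()[1]['ee_pos'])
E
```

```text
[[ 0.3797 -0.2364  0.075 ]
 [ 0.5225 -0.2747  0.075 ]
 [ 0.4837 -0.4173  0.075 ]
 [ 0.3422 -0.3794  0.075 ]] [ 0.432  -0.3269  0.075 ]
[ 0.42941023 -0.32220356  0.3062805 ]
```

Centre agrees to 5 mm. Lowering; nudge +2 mm tool y, +4 mm tool z.

```bash
python3 -m handwheel '[[0,0,0,0.03,0.003,0.003,1],[0,0,0,0.06,0.003,0.004,1],[0,0,0,0.09,0.003,0.004,1],[0,0,0,0.12,0.003,0.004,1],[0,0,0,0.145,0.003,0.004,1],[0,0,0,0.16,0.003,0.004,1],[0,0,0,0.17,0.003,0.004,1],[0,0,0,0.177,0.003,0.004,1],[0,0,0,0.18,0.003,0.004,1],[0,0,0,0.18,0.003,0.004,1],[0,0,0,0.18,0.003,0.004,1],[0,0,0,0.18,0.003,0.004,1]]' 40
python3 -m handwheel '[[0,0,0,0,0,0,0.5],[0,0,0,0,0,0,0.2],[0,0,0,0,0,0,0],[0,0,0,0,0,0,-0.3],[0,0,0,0,0,0,-0.6],[0,0,0,0,0,0,-0.6],[0,0,0,0,0,0,-0.6],[0,0,0,0,0,0,-0.6],[0,0,0,-0.02,0,0,-0.8],[0,0,0,-0.04,0,0,-0.8],[0,0,0,-0.08,0,0,-0.8],[0,0,0,-0.12,0,0,-0.8],[0,0,0,-0.15,0,0,-0.8],[0,0,0,-0.15,0,0,-0.8],[0,0,0,-0.15,0,0,-0.8]]' 
python3 - <<'E'
from h import *
c=snap('wrist','w4.png')
E
```

```text
time: 11.9
ee_pos: [0.4311, -0.3274, 0.1266]
tcp_rot: [69.0, 90.0, -36.0]
wrist_force: [0.0, 0.3, -1.0]
opening: 0.0312
time: 13.78
ee_pos: [0.4309, -0.3272, 0.2754]
tcp_rot: [-113.6, 90.0, 141.4]
wrist_force: [1.1, 0.3, -1.3]
opening: 0.0772
```

View pics/w4.png

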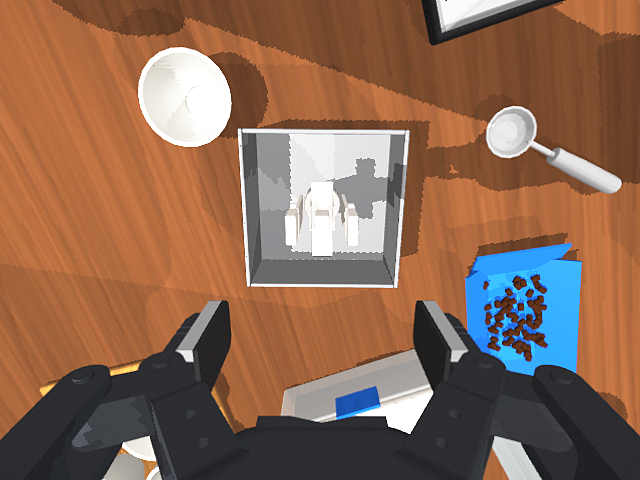

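Cartridge stands upright in the caddy (about col 320, row 215). On to the scoop.

```bash
python3 - <<'E'
from h import *
c=snap('top','t4.png')
for nm in ['scoop','scoop_grip','dose1','extra1']:
    print(nm,[(round(x['conf'],2),round(x['centre'][0]*640,1),round(x['centre'][1]*480,1)) for x in bot.tip_of(nm,c)])
relR([.35,.34,.24],down(85.4))
E
```

```text
scoop [(0.71, 195.4, 248.8), (0.22, 455.0, 289.3), (0.22, 198.8, 250.6)]
scoop_grip [(0.6, 178.4, 291.3), (0.22, 195.1, 265.0)]
dose1 [(0.65, 188.2, 244.1), (0.63, 206.2, 238.1)]
extra1 [(0.58, 359.5, 278.6), (0.56, 280.7, 265.1), (0.49, 310.8, 265.9), (0.4, 385.8, 174.3), (0.28, 202.2, 237.4)]
rot [-1.004e+02 -7.000e-02  2.000e-02] shift [ 0.0361 -0.2507 -0.6235]
```

```bash
python3 -m handwheel '[[-8,0,0,0,-0.02,-0.05,-0.5],[-16,0,0,0,-0.04,-0.1,-0.5],[-24,0,0,0,-0.06,-0.15,-0.5],[-32,0,0,0,-0.08,-0.2,-0.5],[-40,0,0,0,-0.1,-0.25,-0.5],[-48,0,0,0,-0.12,-0.3,-0.5],[-56,0,0,0,-0.14,-0.35,-0.5],[-64,0,0,0,-0.16,-0.4,-0.5],[-72,0,0,0,-0.18,-0.45,-0.5],[-80,0,0,0,-0.2,-0.5,-0.5],[-88,0,0,0.01,-0.22,-0.55,-0.5],[-95,0,0,0.025,-0.24,-0.6,-0.5],[-100.4,0,0,0.036,-0.251,-0.623,-0.5],[-100.4,0,0,0.036,-0.251,-0.623,-0.5],[-100.4,0,0,0.036,-0.251,-0.623,-0.5],[-100.4,0,0,0.036,-0.251,-0.623,-0.5]]'
python3 - <<'E'
from h import *
c=snap('wrist','w5.png'); print(c['T'].round(3))
for nm in ['scoop','scoop_grip','dose1','mat']:
    print(nm,[(round(x['conf'],2),round(x['centre'][0]*640,1),round(x['centre'][1]*480,1),at(c,x['centre'][0]*640,x['centre'][1]*480,z).round(4)) for x in bot.tip_of(nm,c) for z in [dict(scoop=.003,scoop_grip=.036,dose1=.006,mat=0)[nm]]])
E
```

```text
time: 16.08
ee_pos: [0.3502, 0.3387, 0.241]
tcp_rot: [42.5, 89.9, 37.8]
wrist_force: [0.3, 1.3, -0.2]
opening: 0.0641
[[ 0.001  0.082  0.997  0.35 ]
 [ 0.001  0.997 -0.082  0.339]
 [-1.     0.001  0.001  0.241]
 [ 0.     0.     0.     1.   ]]
scoop [(0.86, 323.3, 305.8, array([0.4632, 0.3318, 0.003 ]))]
scoop_grip [(0.8, 325.2, 216.1, array([0.3522, 0.3424, 0.036 ]))]
dose1 [(0.98, 337.9, 305.8, array([0.463 , 0.3481, 0.006 ])), (0.65, 324.2, 304.5, array([0.4601, 0.333 , 0.006 ])), (0.62, 312.5, 307.2, array([0.4623, 0.3197, 0.006 ])), (0.61, 309.2, 330.9, array([0.492 , 0.3132, 0.006 ]))]
mat [(0.9, 319.9, 269.1, array([0.4198, 0.3315, 0.    ]))]
```

View pics/w5.png

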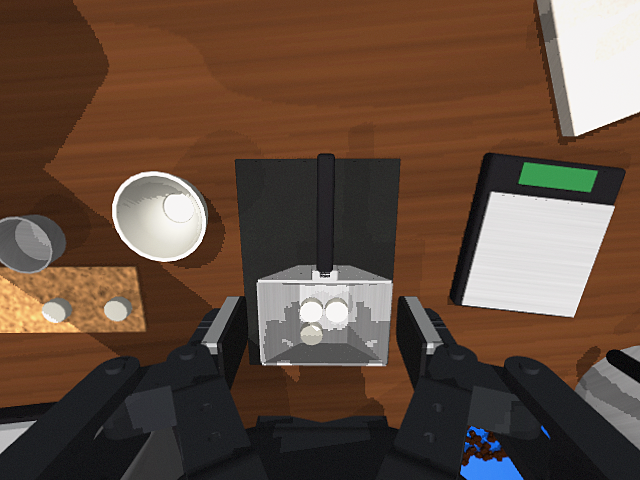

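```bash
python3 -m handwheel '[[0,0,0,0.04,0.002,0,0],[0,0,0,0.08,0.002,0,0],[0,0,0,0.12,0.002,0,0],[0,0,0,0.15,0.002,0,0],[0,0,0,0.175,0.002,0,0],[0,0,0,0.19,0.002,0,0],[0,0,0,0.2,0.002,0,0],[0,0,0,0.205,0.002,0,0],[0,0,0,0.205,0.002,0,0],[0,0,0,0.205,0.002,0,0]]' 90 && python3 -m handwheel '[[0,0,0,0,0,0,0.4],[0,0,0,0,0,0,0.7],[0,0,0,0,0,0,1],[0,0,0,0,0,0,1],[0,0,0,0,0,0,1],[0,0,0,0,0,0,1],[0,0,0,0,0,0,1],[0,0,0,0,0,0,1]]' 90
python3 - <<'E'
from h import *
c=snap('wrist','w6.png')
E
```

```text
time: 17.58
ee_pos: [0.3502, 0.3418, 0.0359]
tcp_rot: [48.8, 89.9, 44.2]
wrist_force: [-0.3, 0.9, -0.3]
opening: 0.0425
time: 18.58
ee_pos: [0.3499, 0.3416, 0.0354]
tcp_rot: [81.3, 90.0, 76.7]
wrist_force: [-1.5, -0.7, 4.7]
opening: 0.0147
```

View pics/w6.png

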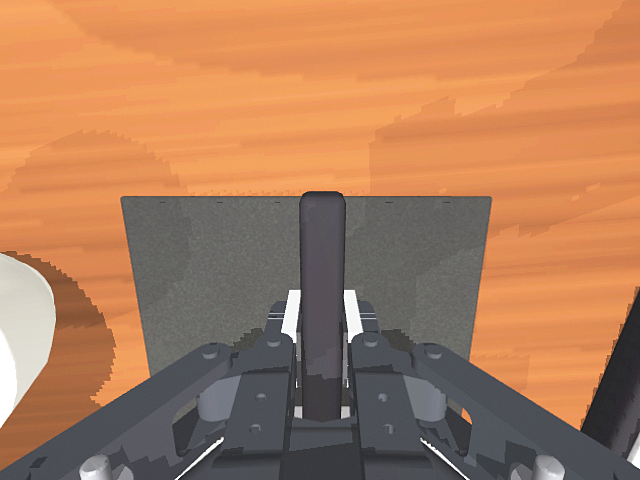

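```bash
python3 -m handwheel '[[0,0,0,-0.005,0,0,1],[0,0,0,-0.015,0,0,1],[0,0,0,-0.03,0,0,1],[0,0,0,-0.05,0,0,1],[0,0,0,-0.075,0,0,1],[0,0,0,-0.1,0,0,1],[0,0,0,-0.13,0,0,1],[0,0,0,-0.16,0,0,1],[0,0,0,-0.19,0,0,1],[0,0,0,-0.21,0,0,1],[0,0,0,-0.22,0,0,1],[0,0,0,-0.225,0,0,1],[0,0,0,-0.225,0,0,1],[0,0,0,-0.225,0,0,1]]' 90
python3 - <<'E'
from h import *
c=snap('scene','s7.png');c=snap('wrist','w7.png')
relR([.665,0,.27],down(3)); print(pose()[1]['q'].round(1))
E
```

```text
time: 20.38
ee_pos: [0.3497, 0.3413, 0.2595]
tcp_rot: [-132.6, 89.9, -137.2]
wrist_force: [-0.2, -0.3, -2.1]
opening: 0.0145
rot [8.24e+01 0.00e+00 6.00e-02] shift [-0.0103 -0.3149  0.3416]
[44.3 -3.1  2.9 96.1 -0.  48.9]
```

View pics/s7.png

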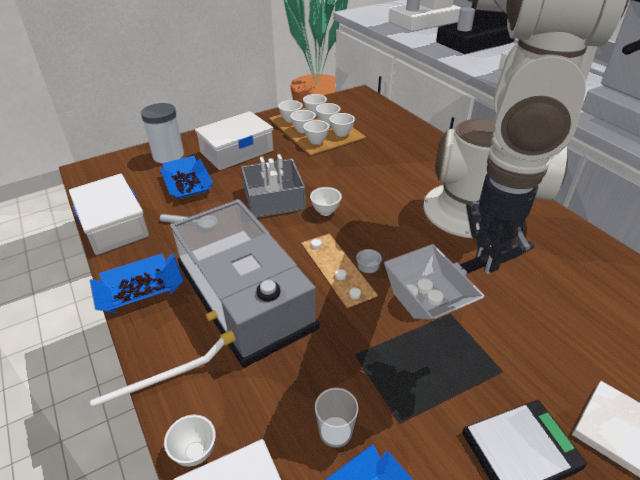

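View pics/w7.png

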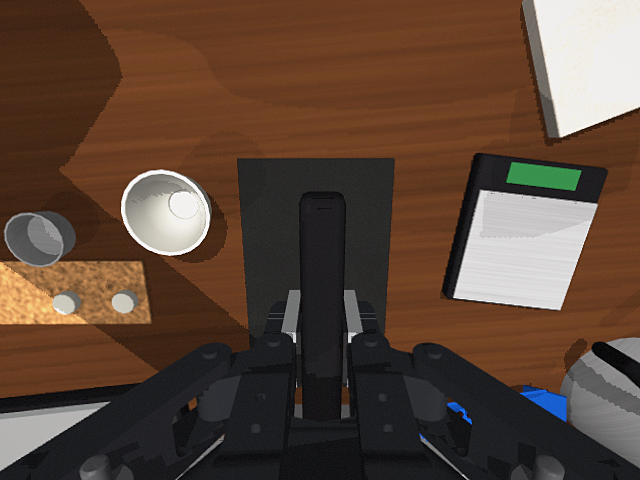

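```bash
python3 -m handwheel '[[1.5,0,0,0,-0.006,0.006,1],[4,0,0,0,-0.016,0.017,1],[8,0,0,-0.001,-0.031,0.034,1],[13,0,0,-0.002,-0.05,0.054,1],[18,0,0,-0.003,-0.069,0.075,1],[24,0,0,-0.004,-0.092,0.099,1],[30,0,0,-0.005,-0.115,0.124,1],[36,0,0,-0.006,-0.138,0.149,1],[42,0,0,-0.007,-0.161,0.174,1],[48,0,0,-0.008,-0.183,0.199,1],[54,0,0,-0.009,-0.206,0.224,1],[60,0,0,-0.01,-0.229,0.249,1],[66,0,0,-0.01,-0.252,0.274,1],[71,0,0,-0.01,-0.271,0.294,1],[76,0,0,-0.01,-0.29,0.315,1],[79,0,0,-0.01,-0.306,0.332,1],[81.4,0,0,-0.01,-0.317,0.345,1],[82.4,0,0,-0.01,-0.322,0.349,1],[82.4,0,0,-0.01,-0.322,0.349,1],[82.4,0,0,-0.01,-0.322,0.349,1]]' 90
python3 - <<'E'
from h import *
c=snap('top','t8.png');print(pose()[0].round(3)); print(pose()[1]['q'].round(1))
E
```

```text
time: 22.98
ee_pos: [0.6716, -0.0073, 0.2705]
tcp_rot: [135.9, 90.0, 48.9]
wrist_force: [-0.1, 0.1, -1.7]
opening: 0.0146
[[ 0.     0.999  0.053  0.672]
 [ 0.     0.053 -0.999 -0.007]
 [-1.     0.    -0.     0.271]
 [ 0.     0.     0.     1.   ]]
[ -0.6  23.8  35.1 101.2   0.   86.4]
```

View pics/t8.png

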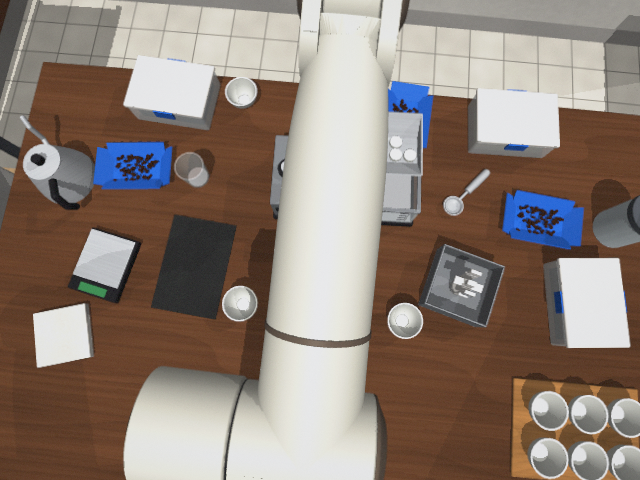

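```bash
python3 -m handwheel '[[0,0,4,0.005,0,0,1],[0,0,10,0.012,0,0,1],[0,0,17,0.022,0,0,1],[0,0,24,0.032,0,0,1],[0,0,31,0.042,0,0,1],[0,0,38,0.05,0,0,1],[0,0,44,0.055,0,0,1],[0,0,50,0.057,0,0,1],[0,0,56,0.057,0,0,1],[0,0,62,0.057,0,0,1],[0,0,68,0.057,0,0,1],[0,0,74,0.057,0,0,1],[0,0,80,0.057,0,0,1],[0,0,86,0.057,0,0,1],[0,0,92,0.057,0,0,1],[0,0,95,0.057,0,0,1],[0,0,95,0.057,0,0,1],[0,0,95,0.057,0,0,1],[0,0,95,0.057,0,0,1]]' 90
python3 - <<'E'
from h import *
c=snap('scene','s9.png');print(pose()[0].round(3)); print(pose()[1]['q'].round(1));c=snap('top','t9.png')
E
```

```text
time: 25.4
ee_pos: [0.6721, -0.0074, 0.215]
tcp_rot: [90.0, -5.1, 3.0]
wrist_force: [-0.6, 0.5, -1.3]
opening: 0.0145
[[ 0.995 -0.089  0.052  0.672]
 [ 0.052 -0.004 -0.999 -0.007]
 [ 0.089  0.996  0.     0.215]
 [ 0.     0.     0.     1.   ]]
[ -3.  -10.1 -63.5 -58.6   6.   90.5]
```

View pics/s9.png

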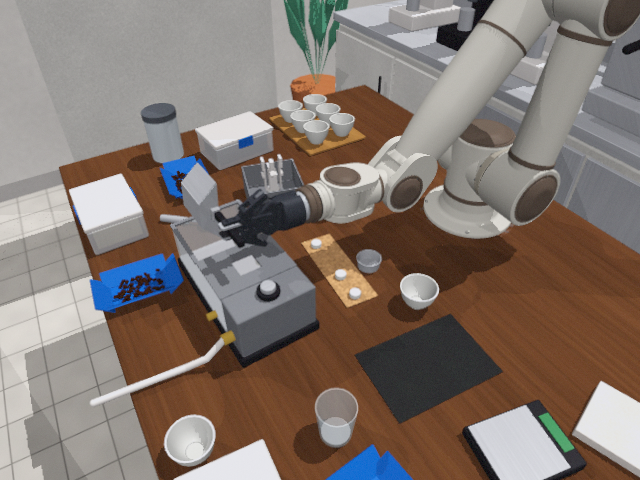

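View pics/t9.png

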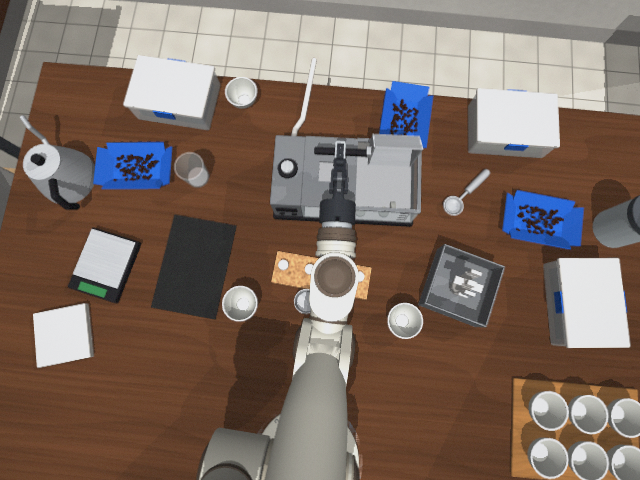

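```bash
python3 - <<'E'
import cv2
t=cv2.imread('pics/t9.png');s=cv2.imread('pics/s9.png')
cv2.imwrite('pics/z9.png',cv2.hconcat([cv2.resize(t[120:240,320:440],(400,400)),cv2.resize(s[150:280,160:290],(400,400))]))
E
```

```text
(no output)
```

View pics/z9.png

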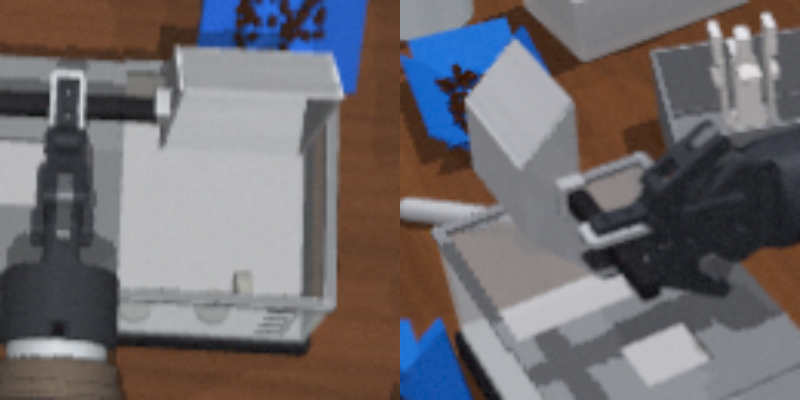

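```bash
python3 -m handwheel '[[0,0,-4,0.001,0.01,0,1],[0,0,-10,0.002,0.02,0,1],[0,0,-18,0.004,0.04,0,1],[0,0,-26,0.005,0.055,0,1],[0,0,-34,0.005,0.055,0,1],[0,0,-42,0.005,0.055,0,1],[0,0,-50,0.005,0.055,0,1],[0,0,-58,0.005,0.055,0,1],[0,0,-66,0.005,0.055,0,1],[0,0,-74,0.005,0.055,0,1],[0,0,-82,0.005,0.055,0,1],[0,0,-89,0.005,0.055,0,1],[0,0,-95,0.005,0.055,0,1],[0,0,-95,0.005,0.055,0,1],[0,0,-95,0.005,0.055,0,1],[0,0,-95,0.005,0.055,0,1],[0,0,-95,0.005,0.055,0,1]]' 90
python3 - <<'E'
from h import *
print(pose()[0].round(3)); print(pose()[1]['q'].round(1)); c=snap('scene','s10.png')
relR([.35,.34,.2705],down(85.4))
E
```

```text
time: 27.62
ee_pos: [0.6715, -0.0075, 0.2702]
tcp_rot: [87.9, 89.8, 0.9]
wrist_force: [0.3, 0.8, -0.8]
opening: 0.0141
[[ 0.003  0.999  0.052  0.671]
 [ 0.     0.052 -0.999 -0.008]
 [-1.     0.003  0.     0.27 ]
 [ 0.     0.     0.     1.   ]]
[ -0.6  23.6  34.7 101.    0.   86.4]
rot [-82.4    0.1   -0.11] shift [-0.0014 -0.303  -0.3639]
```

View pics/s10.png

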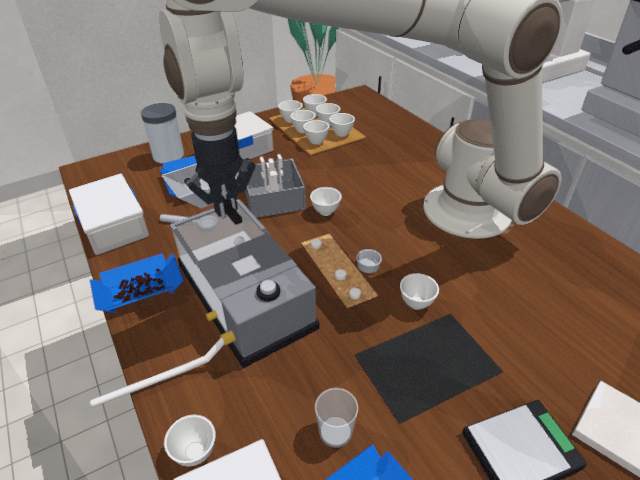

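```bash
python3 -m handwheel '[[-4,0,0,0,-0.015,-0.018,1],[-10,0,0,0,-0.035,-0.044,1],[-17,0,0,0,-0.06,-0.074,1],[-24,0,0,0,-0.088,-0.106,1],[-31,0,0,0,-0.115,-0.138,1],[-38,0,0,0,-0.14,-0.17,1],[-45,0,0,0,-0.168,-0.202,1],[-52,0,0,0,-0.195,-0.234,1],[-59,0,0,0,-0.22,-0.266,1],[-66,0,0,0,-0.245,-0.295,1],[-73,0,0,0,-0.27,-0.325,1],[-79,0,0,0,-0.29,-0.348,1],[-82.4,0,0,0,-0.3,-0.36,1],[-82.4,0,0,0,-0.303,-0.364,1],[-82.4,0,0,0,-0.303,-0.364,1],[-82.4,0,0,0,-0.303,-0.364,1]]' 90
python3 - <<'E'
from h import *
print(pose()[0].round(3)); c=snap('top','t11.png')
E
```

```text
time: 29.68
ee_pos: [0.3511, 0.3396, 0.2685]
tcp_rot: [-68.5, 90.0, -73.2]
wrist_force: [-0.6, 0.2, -1.7]
opening: 0.0145
[[ 0.     0.082  0.997  0.351]
 [-0.     0.997 -0.082  0.34 ]
 [-1.    -0.     0.     0.268]
 [ 0.     0.     0.     1.   ]]
```

View pics/t11.png

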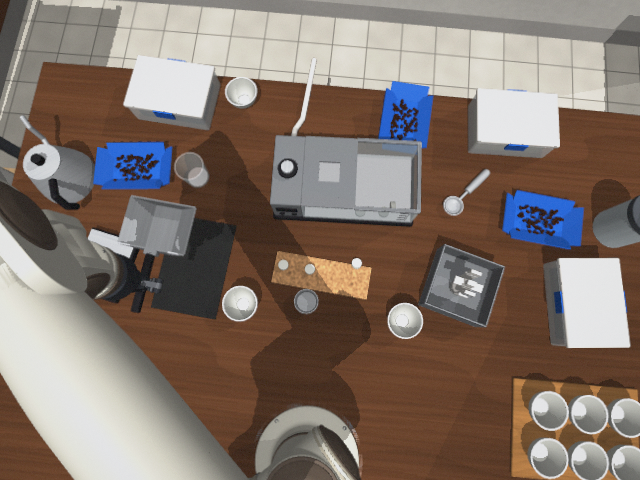

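```bash
python3 -m handwheel '[[0,0,0,0.02,0.001,-0.001,1],[0,0,0,0.05,0.001,-0.001,1],[0,0,0,0.09,0.001,-0.001,1],[0,0,0,0.13,0.001,-0.001,1],[0,0,0,0.165,0.001,-0.001,1],[0,0,0,0.19,0.001,-0.001,1],[0,0,0,0.21,0.001,-0.001,1],[0,0,0,0.22,0.001,-0.001,1],[0,0,0,0.226,0.001,-0.001,1],[0,0,0,0.23,0.001,-0.001,1],[0,0,0,0.232,0.001,-0.001,1],[0,0,0,0.232,0.001,-0.001,1],[0,0,0,0.232,0.001,-0.001,1]]' 90
```

```text
time: 31.35
ee_pos: [0.3497, 0.3414, 0.0368]
tcp_rot: [53.7, 90.0, 49.1]
wrist_force: [-0.2, 0.5, -1.1]
opening: 0.0146
```

```bash
python3 -m handwheel '[[0,0,0,0.001,0,0,1],[0,0,0,0.001,0,0,1],[0,0,0,0.001,0,0,0.6],[0,0,0,0.001,0,0,0.4],[0,0,0,0.001,0,0,0.2],[0,0,0,0.001,0,0,0],[0,0,0,0.001,0,0,0],[0,0,0,0.001,0,0,0],[0,0,0,-0.02,0,0,0],[0,0,0,-0.05,0,0,0],[0,0,0,-0.1,0,0,0],[0,0,0,-0.15,0,0,0],[0,0,0,-0.2,0,0,0],[0,0,0,-0.2,0,0,0],[0,0,0,-0.2,0,0,0]]' 30
python3 - <<'E'
from h import *
c=snap('wrist','w12.png'); t=snap('top','t12.png')
for nm in ['scoop','scoop_grip']:
    print(nm,[(round(x['conf'],2),at(c,x['centre'][0]*640,x['centre'][1]*480,z).round(4)) for x in bot.tip_of(nm,c) for z in [dict(scoop=.003,scoop_grip=.036)[nm]]])
for k in (c,t): print([(round(x['conf'],2),np.round([x['centre'][0]*640,x['centre'][1]*480]),at(k,x['centre'][0]*640,x['centre'][1]*480,.004).round(4)) for x in bot.tip_of('extra1',k)])
E
```

```text
time: 33.22
ee_pos: [0.3496, 0.3412, 0.236]
tcp_rot: [-128.0, 90.0, -132.6]
wrist_force: [-0.8, 0.1, -0.8]
opening: 0.043
scoop [(0.69, array([0.4595, 0.3336, 0.003 ]))]
scoop_grip [(0.83, array([0.3511, 0.3406, 0.036 ])), (0.19, array([0.4415, 0.3337, 0.036 ]))]
[(0.85, array([ 55., 310.]), array([0.4401, 0.0391, 0.004 ])), (0.74, array([116., 311.]), array([0.4469, 0.1057, 0.004 ]))]
[(0.63, array([200., 179.]), array([0.6449, 0.3501, 0.004 ])), (0.59, array([354., 266.]), array([ 0.4575, -0.0682,  0.004 ])), (0.53, array([284., 267.]), array([0.4393, 0.1039, 0.004 ])), (0.46, array([310., 270.]), array([0.4377, 0.0383, 0.004 ])), (0.35, array([401., 318.]), array([ 0.342 , -0.1945,  0.004 ]))]
```

View pics/w12.png

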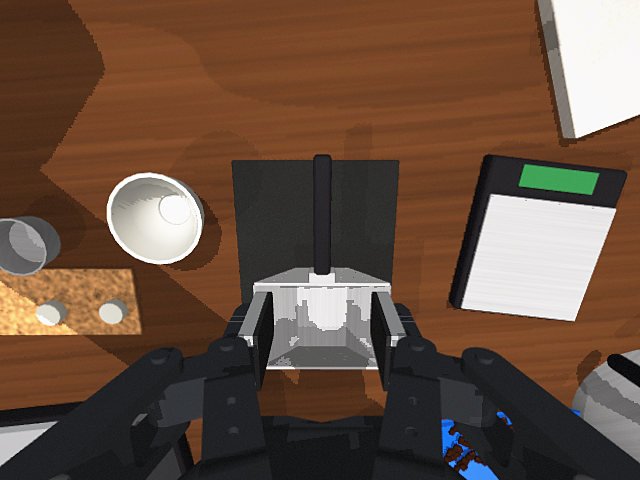

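View pics/t12.png

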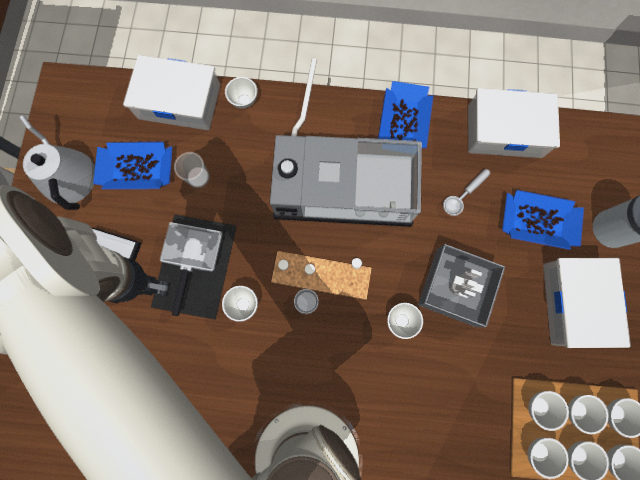

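```bash
python3 -c "
from h import *
relR([.445,.106,.15],down(85.4))"
```

```text
rot [ 0.   -0.05  0.06] shift [ 0.0858 -0.2265  0.1142]
```

```bash
python3 -m handwheel '[[0,0,0,0,-0.05,0.03,0],[0,0,0,0,-0.1,0.06,0],[0,0,0,0,-0.15,0.09,0],[0,0,0,0.03,-0.2,0.11,0],[0,0,0,0.06,-0.226,0.114,0],[0,0,0,0.086,-0.226,0.114,0],[0,0,0,0.086,-0.226,0.114,0],[0,0,0,0.086,-0.226,0.114,0]]' 30
python3 - <<'E'
from h import *
c=snap('wrist','w13.png'); print(c['T'].round(3))
print([(round(x['conf'],2),np.round([x['centre'][0]*640,x['centre'][1]*480]),at(c,x['centre'][0]*640,x['centre'][1]*480,.004).round(4)) for x in bot.tip_of('extra1',c)])
b=bot.look_for('extra1',c)
for x in b: l,t,w,h=x['bbox']; print(round(x['conf'],2),np.round([l*640,t*480,w*640,h*480]),at(c,(l+w/2)*640,(t+h/2)*480,.010).round(4))
E
```

```text
time: 34.52
ee_pos: [0.4453, 0.1072, 0.1515]
tcp_rot: [19.6, 90.0, 15.0]
wrist_force: [-0.8, 0.2, 1.2]
opening: 0.0427
[[ 0.001  0.08   0.997  0.445]
 [ 0.     0.997 -0.08   0.107]
 [-1.     0.     0.001  0.151]
 [ 0.     0.     0.     1.   ]]
[(0.97, array([320., 228.]), array([0.443 , 0.1061, 0.004 ])), (0.79, array([237., 232.]), array([0.4404, 0.0406, 0.004 ])), (0.66, array([100., 270.]), array([ 0.4634, -0.0746,  0.004 ]))]
0.89 [ 79. 260.  39.  32.] [ 0.4663 -0.073   0.01  ]
0.63 [302. 217.  32.  30.] [0.444 0.105 0.01 ]
0.62 [214. 215.  39.  35.] [0.4394 0.0392 0.01  ]
```

View pics/w13.png

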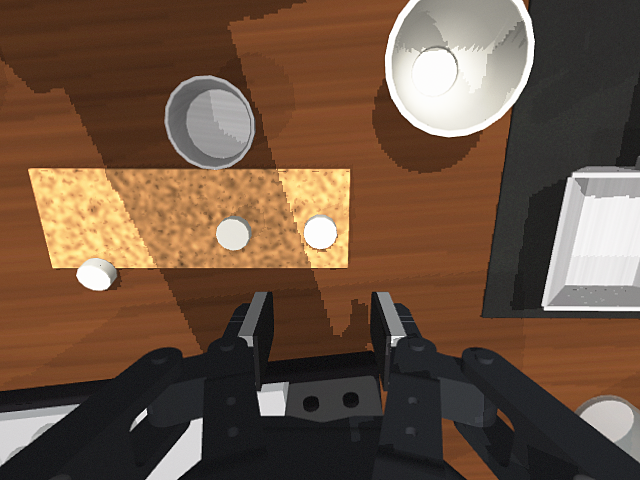

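```bash
python3 -m handwheel '[[0,0,0,0.04,-0.001,-0.002,0],[0,0,0,0.08,-0.001,-0.002,0],[0,0,0,0.105,-0.001,-0.002,0],[0,0,0,0.12,-0.001,-0.002,0],[0,0,0,0.13,-0.001,-0.002,0],[0,0,0,0.13,-0.001,-0.002,0],[0,0,0,0.13,-0.001,-0.002,0.3],[0,0,0,0.13,-0.001,-0.002,0.5],[0,0,0,0.13,-0.001,-0.002,0.8],[0,0,0,0.13,-0.001,-0.002,1],[0,0,0,0.13,-0.001,-0.002,1],[0,0,0,0.13,-0.001,-0.002,1],[0,0,0,0.13,-0.001,-0.002,1],[0,0,0,0.13,-0.001,-0.002,1]]' 30 && python3 -m handwheel '[[0,0,0,-0.02,0,0,1],[0,0,0,-0.06,0,0,1],[0,0,0,-0.12,0,0,1],[0,0,0,-0.17,0,0,1],[0,0,0,-0.21,0,0,1],[0,0,0,-0.21,0,0,1],[0,0,0,-0.21,0,0,1]]'
python3 -c "
from h import *
print(pose()[0].round(3))
c=snap('wrist','w14.png')
relR([.661,-.11,.22],down(85.4))"
```

```text
time: 36.42
ee_pos: [0.4449, 0.1063, 0.023]
tcp_rot: [13.6, 89.7, 9.0]
wrist_force: [-1.2, -1.1, 12.9]
opening: 0.0247
time: 37.3
ee_pos: [0.4431, 0.106, 0.2303]
tcp_rot: [15.4, 90.0, 10.8]
wrist_force: [-0.4, -1.2, -0.4]
opening: 0.0248
[[ 0.     0.08   0.997  0.443]
 [ 0.     0.997 -0.08   0.106]
 [-1.     0.     0.     0.23 ]
 [ 0.     0.     0.     1.   ]]
rot [ 0.   -0.05  0.02] shift [ 0.0095 -0.1978  0.2348]
```

View pics/w14.png

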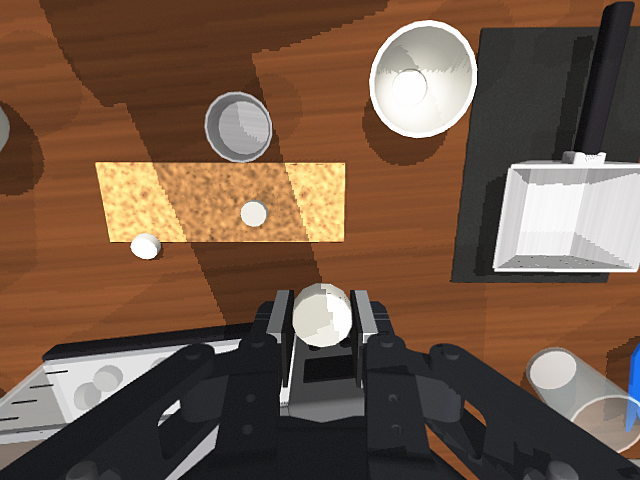

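```bash
python3 -m handwheel '[[0,0,0,0,-0.035,0.04,1],[0,0,0,0,-0.075,0.09,1],[0,0,0,0,-0.115,0.14,1],[0,0,0,0,-0.16,0.19,1],[0,0,0,0,-0.195,0.228,1],[0,0,0,0.01,-0.198,0.235,1],[0,0,0,0.05,-0.198,0.235,1],[0,0,0,0.09,-0.198,0.235,1],[0,0,0,0.115,-0.198,0.235,1],[0,0,0,0.115,-0.198,0.235,1],[0,0,0,0.115,-0.198,0.235,0.4],[0,0,0,0.115,-0.198,0.235,0],[0,0,0,0.115,-0.198,0.235,0],[0,0,0,0.115,-0.198,0.235,0],[0,0,0,0.08,-0.198,0.235,0],[0,0,0,0.04,-0.198,0.235,0],[0,0,0,0,-0.198,0.235,0],[0,0,0,0,-0.198,0.235,0],[0,0,0,0,-0.198,0.235,0]]'
python3 - <<'E'
from h import *
c=snap('wrist','w15.png'); print(c['T'].round(3))
relR([.4402,.040,.12],down(85.4))
E
```

```text
time: 39.72
ee_pos: [0.6614, -0.1103, 0.2299]
tcp_rot: [174.3, 90.0, 169.7]
wrist_force: [0.4, 0.2, -0.2]
opening: 0.043
[[-0.     0.08   0.997  0.661]
 [ 0.     0.997 -0.08  -0.11 ]
 [-1.     0.    -0.     0.23 ]
 [ 0.     0.     0.     1.   ]]
rot [-0.   -0.1  -0.01] shift [ 0.1096  0.132  -0.2321]
```

View pics/w15.png

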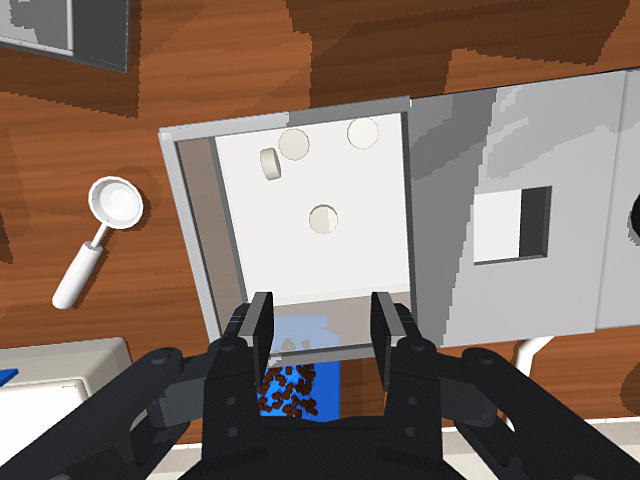

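```bash
python3 -m handwheel '[[0,0,0,0,0.035,-0.055,0],[0,0,0,0,0.07,-0.11,0],[0,0,0,0,0.1,-0.165,0],[0,0,0,0.03,0.125,-0.215,0],[0,0,0,0.07,0.132,-0.232,0],[0,0,0,0.1,0.132,-0.232,0],[0,0,0,0.11,0.132,-0.232,0],[0,0,0,0.11,0.132,-0.232,0],[0,0,0,0.11,0.132,-0.232,0]]'
python3 - <<'E'
from h import *
c=snap('wrist','w16.png'); print(c['T'].round(4)[:3,3])
print([(round(x['conf'],2),np.round([x['centre'][0]*640,x['centre'][1]*480]),at(c,x['centre'][0]*640,x['centre'][1]*480,.004).round(4)) for x in bot.tip_of('extra1',c)])
E
```

```text
time: 40.9
ee_pos: [0.4414, 0.0398, 0.1215]
tcp_rot: [7.8, 89.9, 3.2]
wrist_force: [-0.4, 1.1, 0.7]
opening: 0.0427
[0.4414 0.0398 0.1215]
[(0.83, array([168., 281.]), array([ 0.4618, -0.0745,  0.004 ])), (0.38, array([554.,  62.]), array([0.3382, 0.19  , 0.004 ]))]
```

View pics/w16.png

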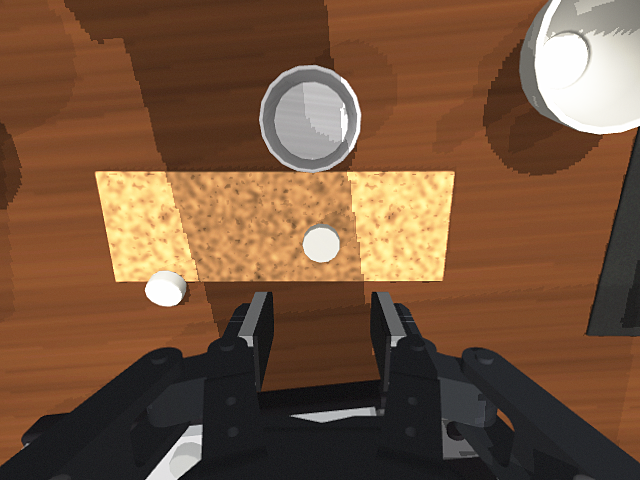

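```bash
python3 - <<'E'
from h import *
c=snap('wrist'); print(at(c,321,244,.016).round(4), at(c,166,289,.012).round(4), c['T'][:3,3])
relR([.4398,.040,.0235],down(85.4))
E
```

```text
[0.4386 0.04   0.016 ] [ 0.4645 -0.073   0.012 ] [0.44140606 0.03985276 0.12146819]
rot [-0.02  0.06 -0.01] shift [ 0.0978 -0.     -0.0016]
```

```bash
python3 -m handwheel '[[0,0,0,0.04,0,-0.002,0],[0,0,0,0.075,0,-0.002,0],[0,0,0,0.09,0,-0.002,0],[0,0,0,0.098,0,-0.002,0],[0,0,0,0.098,0,-0.002,0],[0,0,0,0.098,0,-0.002,0.3],[0,0,0,0.098,0,-0.002,0.5],[0,0,0,0.098,0,-0.002,0.8],[0,0,0,0.098,0,-0.002,1],[0,0,0,0.098,0,-0.002,1],[0,0,0,0.098,0,-0.002,1],[0,0,0,0.098,0,-0.002,1],[0,0,0,0.098,0,-0.002,1]]' 30 && python3 -m handwheel '[[0,0,0,-0.02,0,0,1],[0,0,0,-0.06,0,0,1],[0,0,0,-0.12,0,0,1],[0,0,0,-0.17,0,0,1],[0,0,0,-0.207,0,0,1],[0,0,0,-0.207,0,0,1],[0,0,0,-0.207,0,0,1]]'
python3 -c "
from h import *
print(pose()[0].round(3))
c=snap('wrist','w17.png')
relR([.661,-.12,.22],down(85.4))"
```

```text
time: 42.68
ee_pos: [0.4394, 0.0402, 0.0237]
tcp_rot: [9.8, 89.9, 5.2]
wrist_force: [-1.7, -0.4, 5.8]
opening: 0.0242
time: 43.55
ee_pos: [0.4386, 0.0401, 0.229]
tcp_rot: [-169.0, 90.0, -173.6]
wrist_force: [-0.3, -0.7, -0.5]
opening: 0.0246
[[-0.     0.08   0.997  0.439]
 [-0.     0.997 -0.08   0.04 ]
 [-1.    -0.    -0.     0.229]
 [ 0.     0.     0.     1.   ]]
rot [-0.   -0.08  0.01] shift [ 0.0082 -0.1417  0.2347]
```

View pics/w17.png

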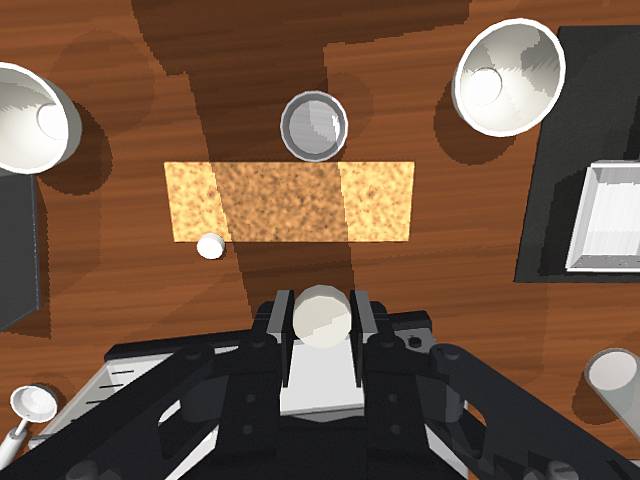

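```bash
python3 -m handwheel '[[0,0,0,0,-0.025,0.04,1],[0,0,0,0,-0.055,0.09,1],[0,0,0,0,-0.085,0.14,1],[0,0,0,0,-0.115,0.19,1],[0,0,0,0,-0.14,0.228,1],[0,0,0,0.01,-0.142,0.235,1],[0,0,0,0.05,-0.142,0.235,1],[0,0,0,0.09,-0.142,0.235,1],[0,0,0,0.115,-0.142,0.235,1],[0,0,0,0.115,-0.142,0.235,1],[0,0,0,0.115,-0.142,0.235,0.4],[0,0,0,0.115,-0.142,0.235,0],[0,0,0,0.115,-0.142,0.235,0],[0,0,0,0.115,-0.142,0.235,0],[0,0,0,0.08,-0.142,0.235,0],[0,0,0,0.04,-0.142,0.235,0],[0,0,0,0,-0.142,0.235,0],[0,0,0,0,-0.142,0.235,0]]'
python3 -c "
from h import *
relR([.452,-.073,.15],down(85.4))
c=snap('wrist','w18.png')"
```

```text
time: 45.85
ee_pos: [0.6626, -0.1205, 0.2336]
tcp_rot: [-5.7, 89.7, -10.3]
wrist_force: [0.2, -0.1, -0.1]
opening: 0.0427
rot [-0.    0.35  0.03] shift [ 0.0823  0.0305 -0.2143]
```

View pics/w18.png

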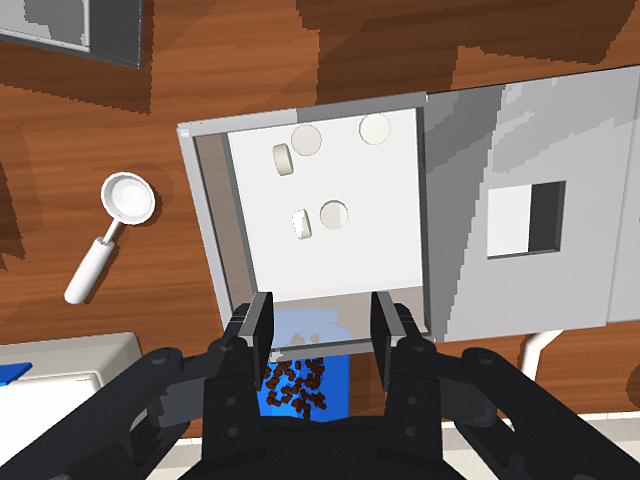

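Five tablets in the tank. Now the one at the tile's edge.

```bash
python3 -m handwheel '[[0,0,0,0,0.005,-0.055,0],[0,0,0,0,0.015,-0.11,0],[0,0,0,0,0.025,-0.165,0],[0,0,0,0.03,0.03,-0.205,0],[0,0,0,0.06,0.03,-0.214,0],[0,0,0,0.08,0.03,-0.214,0],[0,0,0,0.082,0.03,-0.214,0],[0,0,0,0.082,0.03,-0.214,0],[0,0,0,0.082,0.03,-0.214,0]]'
python3 - <<'E'
from h import *
c=snap('wrist','w19.png'); print(c['T'].round(4)[:3,3])
print([(round(x['conf'],2),np.round([x['centre'][0]*640,x['centre'][1]*480]),at(c,x['centre'][0]*640,x['centre'][1]*480,.004).round(4)) for x in bot.tip_of('extra1',c)])
cv2.imwrite('pics/w19z.png',cv2.resize(c['frame'][160:310,220:420,::-1],None,fx=4,fy=4,interpolation=2))
E
```

```text
time: 47.02
ee_pos: [0.4511, -0.0733, 0.1482]
tcp_rot: [-5.9, 90.0, -10.5]
wrist_force: [-0.4, 0.3, -0.2]
opening: 0.0431
[ 0.4511 -0.0733  0.1482]
[(0.67, array([323., 247.]), array([ 0.4635, -0.073 ,  0.004 ]))]
```

View pics/w19z.png

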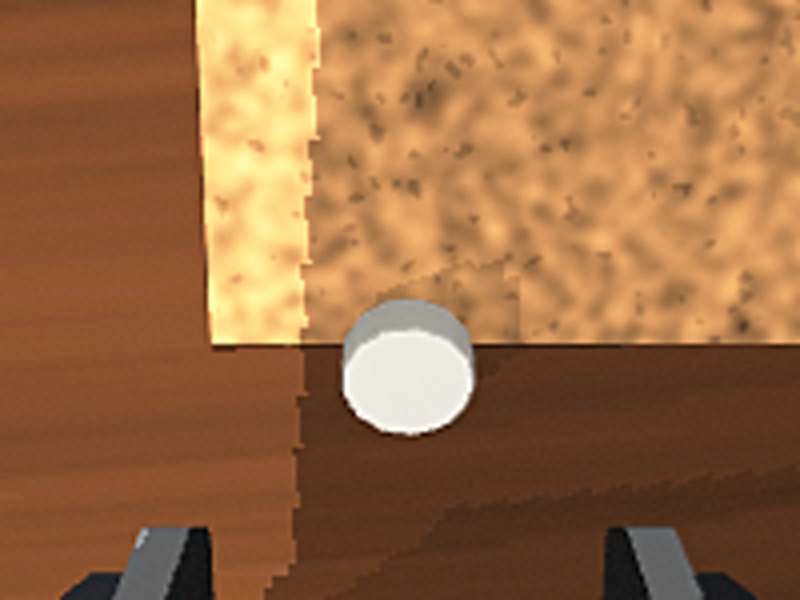

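```bash
python3 - <<'E'
from h import *
c=snap('wrist'); print(at(c,322,255.5,.014).round(4),at(c,322,252,.009).round(4))
relR([.4655,-.0732,.023],down(85.4))
E
```

```text
[ 0.4668 -0.074   0.014 ] [ 0.4657 -0.0739  0.009 ]
rot [0.   0.04 0.  ] shift [0.125  0.0012 0.0143]
```

```bash
python3 -m handwheel '[[0,0,0,0.04,0,0.014,0],[0,0,0,0.08,0,0.014,0],[0,0,0,0.11,0,0.014,0],[0,0,0,0.125,0,0.014,0],[0,0,0,0.125,0,0.014,0],[0,0,0,0.125,0,0.014,0.3],[0,0,0,0.125,0,0.014,0.5],[0,0,0,0.125,0,0.014,0.8],[0,0,0,0.125,0,0.014,1],[0,0,0,0.125,0,0.014,1],[0,0,0,0.125,0,0.014,1],[0,0,0,0.125,0,0.014,1],[0,0,0,0.125,0,0.014,1]]' 30 && python3 -m handwheel '[[0,0,0,-0.02,0,0,1],[0,0,0,-0.06,0,0,1],[0,0,0,-0.12,0,0,1],[0,0,0,-0.17,0,0,1],[0,0,0,-0.207,0,0,1],[0,0,0,-0.207,0,0,1],[0,0,0,-0.207,0,0,1]]'
python3 -c "
from h import *
print(pose()[0].round(3))
c=snap('wrist','w20.png')
relR([.661,-.12,.22],down(85.4))"
```

```text
time: 48.8
ee_pos: [0.4652, -0.0744, 0.0232]
tcp_rot: [-2.1, 89.9, -6.7]
wrist_force: [-0.2, 0.2, 6.2]
opening: 0.0243
time: 49.68
ee_pos: [0.4644, -0.0743, 0.2285]
tcp_rot: [177.1, 89.9, 172.5]
wrist_force: [-0.1, -0.6, -0.3]
opening: 0.0242
[[-0.001  0.08   0.997  0.464]
 [ 0.     0.997 -0.08  -0.074]
 [-1.     0.    -0.001  0.228]
 [ 0.     0.     0.     1.   ]]
rot [-0.   -0.11 -0.01] shift [ 0.0077 -0.0298  0.1998]
```

View pics/w20.png

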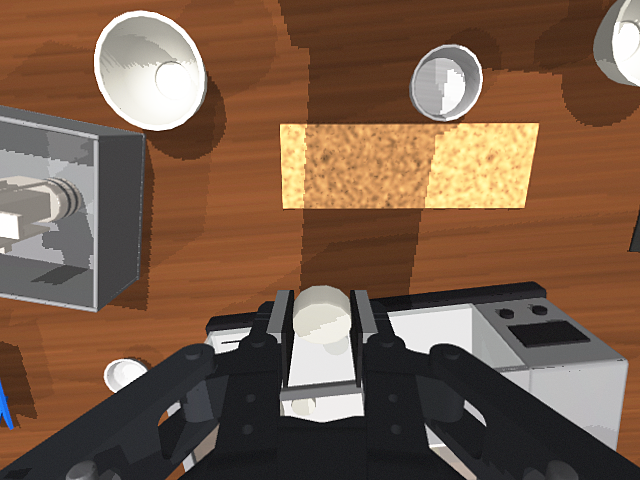

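Tablet held (about col 322, row 314); the tile is now empty. Dropping it in.

```bash
python3 -m handwheel '[[0,0,0,0,-0.005,0.04,1],[0,0,0,0,-0.012,0.09,1],[0,0,0,0,-0.02,0.14,1],[0,0,0,0,-0.025,0.18,1],[0,0,0,0,-0.03,0.2,1],[0,0,0,0.01,-0.03,0.2,1],[0,0,0,0.05,-0.03,0.2,1],[0,0,0,0.09,-0.03,0.2,1],[0,0,0,0.115,-0.03,0.2,1],[0,0,0,0.115,-0.03,0.2,1],[0,0,0,0.115,-0.03,0.2,0.4],[0,0,0,0.115,-0.03,0.2,0],[0,0,0,0.115,-0.03,0.2,0],[0,0,0,0.115,-0.03,0.2,0],[0,0,0,0.08,-0.03,0.2,0],[0,0,0,0.04,-0.03,0.2,0],[0,0,0,0,-0.03,0.2,0],[0,0,0,0,-0.03,0.2,0]]'
python3 -c "
from h import *
relR([.653,.110,.23],down(85.4))
c=snap('wrist','w21.png');c=snap('scene','s21.png');c=snap('top','t21.png'); print(pose()[1]['q'].round(1))"
```

```text
time: 51.98
ee_pos: [0.6627, -0.1205, 0.2336]
tcp_rot: [-5.5, 89.7, -10.1]
wrist_force: [0.1, -0.3, -0.6]
opening: 0.0427
rot [0.   0.35 0.03] shift [ 0.0033  0.2289 -0.0281]
[-10.3  22.5  28.5  96.1   0.   -5.7]
```

View pics/w21.png

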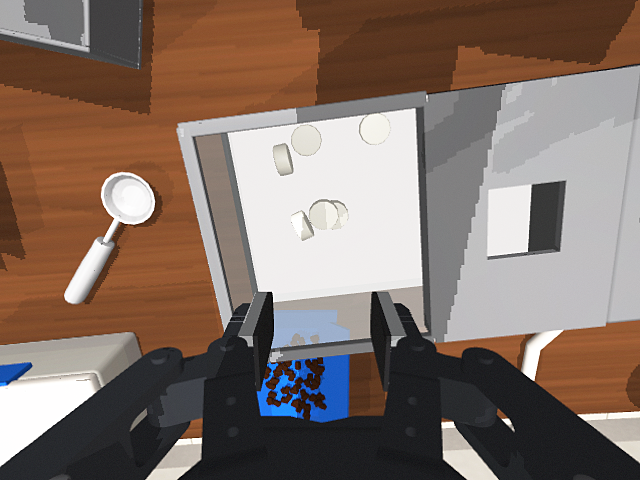

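View pics/s21.png

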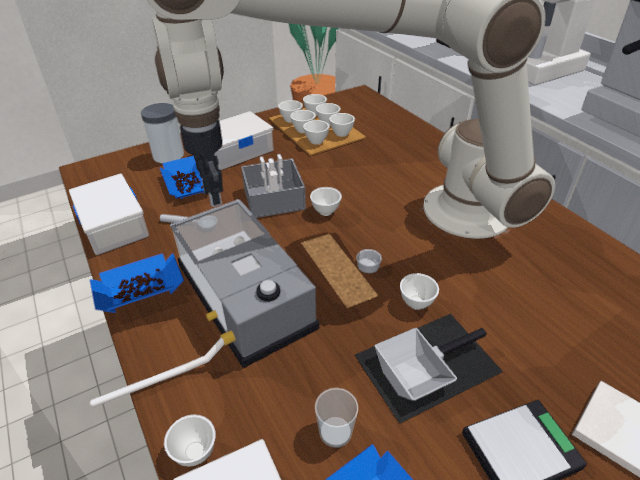

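```bash
python3 -m handwheel '[[0,0,0,0,0.04,-0.005,0.5],[0,0,0,0,0.09,-0.01,1],[0,0,0,0,0.14,-0.015,1],[0,0,0,0,0.19,-0.02,1],[0,0,0,0,0.225,-0.025,1],[0,0,0,0.003,0.229,-0.028,1],[0,0,0,0.003,0.229,-0.028,1],[0,0,0,0.003,0.229,-0.028,1]]'
python3 - <<'E'
from h import *
c=snap('wrist','w22.png'); print(c['T'].round(4))
print([(round(x['conf'],2),np.round([x['centre'][0]*640,x['centre'][1]*480]),at(c,x['centre'][0]*640,x['centre'][1]*480,.148).round(4)) for x in bot.tip_of('fill_key_top',c)])
E
```

```text
time: 53.12
ee_pos: [0.652, 0.1091, 0.2261]
tcp_rot: [-150.2, 90.0, -154.9]
wrist_force: [-0.3, 0.3, -0.8]
opening: -0.0003
[[-6.000e-04  8.150e-02  9.967e-01  6.520e-01]
 [-3.000e-04  9.967e-01 -8.150e-02  1.091e-01]
 [-1.000e+00 -3.000e-04 -6.000e-04  2.261e-01]
 [ 0.000e+00  0.000e+00  0.000e+00  1.000e+00]]
[(0.63, array([319., 263.]), array([0.6522, 0.1078, 0.148 ]))]
```

View pics/w22.png

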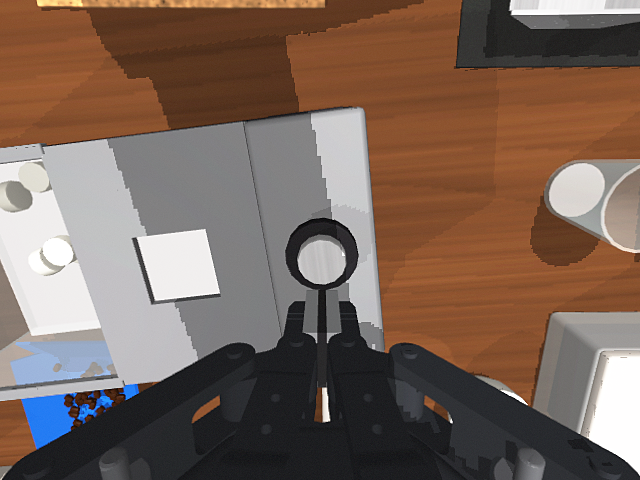

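Centred over the key. Down to near contact, then step by step.

```bash
python3 -m handwheel '[[0,0,0,0.03,0,0,1],[0,0,0,0.05,0,0,1],[0,0,0,0.056,0,0,1],[0,0,0,0.056,0,0,1],[0,0,0,0.056,0,0,1]]'; python3 -m handwheel '[[0,0,0,0.004,0,0,1],[0,0,0,0.004,0,0,1],[0,0,0,0.004,0,0,1]]';python3 -m handwheel '[[0,0,0,0.002,0,0,1],[0,0,0,0.002,0,0,1],[0,0,0,0.002,0,0,1]]'
```

```text
time: 53.85
ee_pos: [0.6525, 0.1102, 0.1717]
tcp_rot: [18.0, 89.9, 13.4]
wrist_force: [-0.2, -0.5, 0.1]
opening: 0.0002
time: 54.22
ee_pos: [0.6525, 0.1103, 0.1671]
tcp_rot: [8.4, 89.9, 3.8]
wrist_force: [2.5, -0.2, 3.7]
opening: -0.0
time: 54.6
ee_pos: [0.6525, 0.1103, 0.1651]
tcp_rot: [10.7, 89.9, 6.1]
wrist_force: [3.6, -0.9, 6.3]
opening: 0.0002
```

```bash
python3 -m handwheel '[[0,0,0,0.002,0,0,1],[0,0,0,0.002,0,0,1],[0,0,0,0.002,0,0,1]]'; python3 -m handwheel '[[0,0,0,0.002,0,0,1],[0,0,0,0.002,0,0,1],[0,0,0,0.002,0,0,1]]'
python3 -c "
from h import *
c=snap('wrist','w23.png')"
```

```text
time: 54.98
ee_pos: [0.6525, 0.1103, 0.1649]
tcp_rot: [13.0, 89.8, 8.4]
wrist_force: [-0.5, -1.0, 16.1]
opening: 0.0
time: 55.35
ee_pos: [0.6525, 0.1103, 0.1647]
tcp_rot: [13.2, 89.7, 8.6]
wrist_force: [-4.2, -1.8, 25.1]
opening: 0.0001
```

View pics/w23.png

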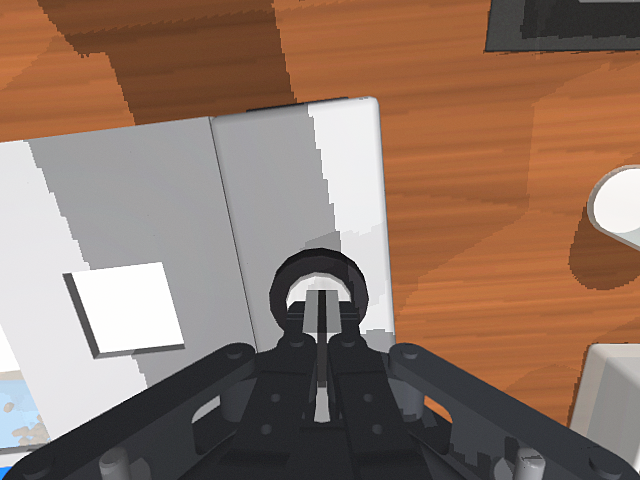

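```bash
R='x'; python3 -m handwheel '[[0,0,0,-0.001,0,0,1],[0,0,0,-0.001,0,0,1],[0,0,0,-0.001,0,0,1],[0,0,0,-0.001,0,0,1],[0,0,0,-0.001,0,0,1],[0,0,0,-0.001,0,0,1],[0,0,0,-0.001,0,0,1],[0,0,0,-0.001,0,0,1],[0,0,0,-0.001,0,0,1],[0,0,0,-0.001,0,0,1],[0,0,0,-0.001,0,0,1],[0,0,0,-0.001,0,0,1],[0,0,0,-0.001,0,0,1],[0,0,0,-0.001,0,0,1],[0,0,0,-0.001,0,0,1],[0,0,0,-0.001,0,0,1],[0,0,0,-0.001,0,0,1],[0,0,0,-0.001,0,0,1],[0,0,0,-0.001,0,0,1],[0,0,0,-0.001,0,0,1]]'; python3 -m handwheel '[[0,0,0,0,0,0,1],[0,0,0,0,0,0,1],[0,0,0,0,0,0,1],[0,0,0,0,0,0,1],[0,0,0,0,0,0,1],[0,0,0,0,0,0,1],[0,0,0,0,0,0,1],[0,0,0,0,0,0,1],[0,0,0,0,0,0,1],[0,0,0,0,0,0,1],[0,0,0,0,0,0,1],[0,0,0,0,0,0,1],[0,0,0,0,0,0,1],[0,0,0,0,0,0,1],[0,0,0,0,0,0,1],[0,0,0,0,0,0,1]]'
python3 -c "
from h import *
for n in ['scene','top']: c=snap(n,n+'24.png')"
```

```text
time: 57.9
ee_pos: [0.6526, 0.1103, 0.1648]
tcp_rot: [13.0, 89.8, 8.4]
wrist_force: [-2.0, -0.4, 20.3]
opening: -0.0001
time: 59.9
ee_pos: [0.6526, 0.1103, 0.1648]
tcp_rot: [13.0, 89.8, 8.4]
wrist_force: [-2.2, -1.6, 19.8]
opening: -0.0
```

```bash
python3 - <<'E'
import cv2
t=cv2.imread('pics/scene24.png');s=cv2.imread('pics/s21.png')
cv2.imwrite('pics/z24.png',cv2.hconcat([cv2.resize(t[230:350,210:330],(400,400)),cv2.resize(s[230:350,210:330],(400,400))]))
E
```

```text
(no output)
```

View pics/z24.png

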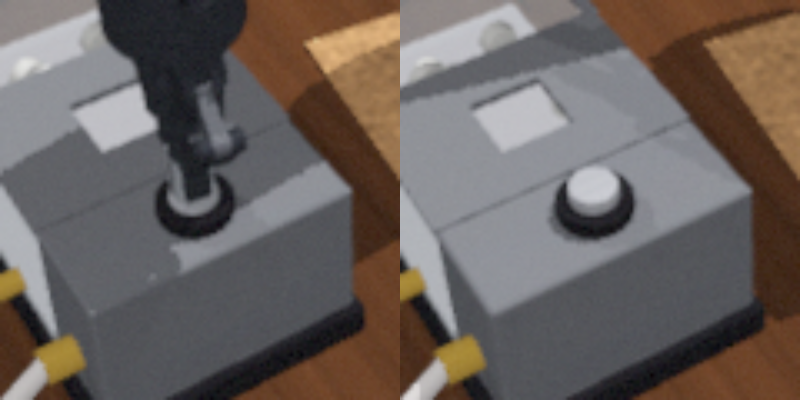

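```bash
python3 - <<'E'
from h import *
c=snap('scene')
a=cv2.imread('pics/scene24.png');b=cv2.imread('pics/s21.png')
out=[]
for im in (b,a):
    z=cv2.resize(im[262:312,245:295],(400,400),interpolation=cv2.INTER_CUBIC)
    out.append(z)
cv2.imwrite('pics/z25.png',cv2.hconcat(out))
for z in (.148,.142): print(proj(c,[.652,.109,z]).round(2))
# front-most rim pts
th=np.linspace(0,2*np.pi,200)
for z in (.13,.134,.142,.148):
    P=np.array([proj(c,[.652+.015*np.cos(t),.109+.015*np.sin(t),z]) for t in th]); print(z,P.min(0).round(1),P.max(0).round(1))
E
```

```text
[267.46 285.9 ]
[267.7  288.09]
0.13 [260.3 286.7] [276.  298.3]
0.134 [260.1 285.2] [275.9 296.8]
0.142 [259.8 282.4] [275.6 294. ]
0.148 [259.5 280.2] [275.4 291.8]
```

View pics/z25.png

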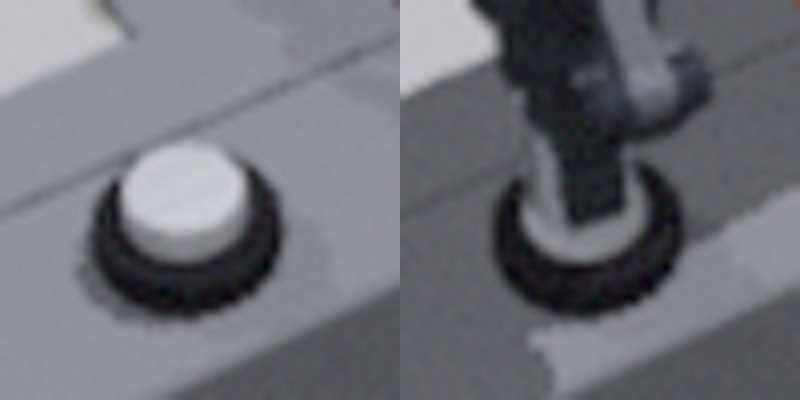

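```bash
python3 - <<'E'
import cv2
a=cv2.imread('pics/scene24.png',0);b=cv2.imread('pics/s21.png',0)
for r in range(284,302): print(r,b[r,266:272],a[r,266:272])
E
```

```text
284 [199 201 201 202 201 199] [36 38 35 37 34 32]
285 [200 200 202 199 199 199] [32 36 34 30 36 35]
286 [200 200 199 199 200 202] [33 36 33 39 37 36]
287 [198 198 201 200 203 204] [32 39 29 36 33 24]
288 [200 202 204 203 202 205] [27 35 31 33 32 48]
289 [202 203 203 204 199 198] [ 46  34  50  66  83 101]
290 [190 191 189 188 177 168] [ 84  81 101 113 126 129]
291 [158 156 153 146 137 134] [115 121 130 131 129 129]
292 [133 133 134 133 129 130] [133 136 133 135 134 127]
293 [125 130 130 124 115 106] [135 140 138 131 120 105]
294 [ 95  99 100  88  74  49] [ 97 108 104  90  74  47]
295 [35 34 38 33 32 34] [23 24 29 25 30 35]
296 [43 38 39 41 39 38] [21 26 30 40 39 39]
297 [33 34 37 35 37 33] [28 32 30 37 30 32]
298 [23 25 35 30 23 21] [20 26 32 33 19 24]
299 [20 10 25 23 17 25] [26 28 26 19 26 18]
300 [23 26 25 27 28 30] [27 22 19 17 27 36]
301 [ 61  58  48  60  91 105] [ 62  50  53  61  88 104]
```

```bash
python3 -m handwheel '[[0,0,0,-0.01,0,0,1],[0,0,0,-0.03,0,0,1],[0,0,0,-0.07,0,0,1],[0,0,0,-0.12,0,0,1],[0,0,0,-0.15,0,0,1],[0,0,0,-0.15,0,-0.06,1],[0,0,0,-0.15,0,-0.12,1],[0,0,0,-0.15,0,-0.18,1],[0,0,0,-0.15,0,-0.22,1],[0,0,0,-0.15,0,-0.22,1],[0,0,0,-0.15,0,-0.22,1],[0,0,0,-0.15,0,-0.22,1]]'
python3 - <<'E'
from h import *
c=snap('scene','s26.png'); t=snap('top','t26.png')
E
```

```text
time: 61.55
ee_pos: [0.4334, 0.1278, 0.3108]
tcp_rot: [-160.2, 89.9, -164.8]
wrist_force: [-0.1, 0.4, 0.1]
opening: 0.0003
```

View pics/s26.png

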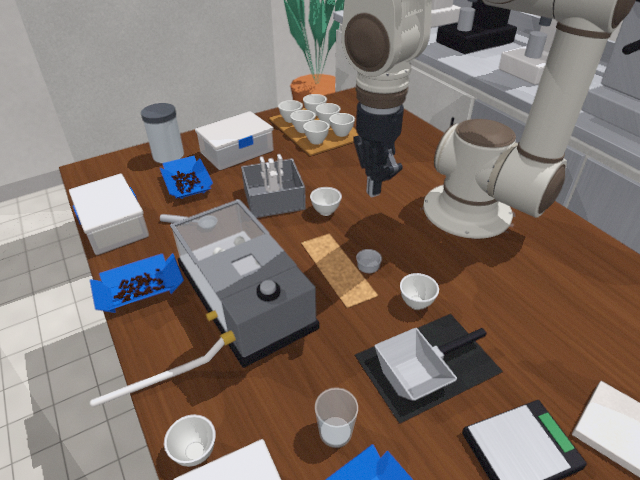

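View pics/t26.png

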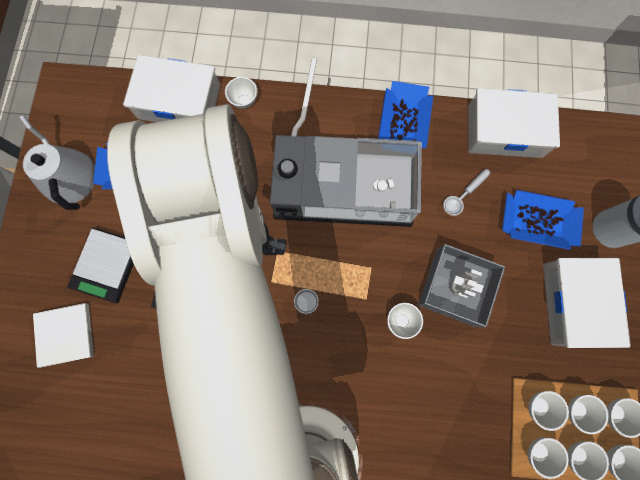

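```bash
python3 - <<'E'
from h import *
a=cv2.imread('pics/s26.png',0);b=cv2.imread('pics/s21.png',0)
print([(int(a[r,268]),int(b[r,268])) for r in range(278,297,2)])
print(bot.job_done())
E
```

```text
[(86, 121), (123, 184), (137, 198), (141, 201), (139, 199), (143, 204), (145, 189), (135, 134), (99, 100), (23, 39)]
the job is handed in; nothing more can be done
None
```

The job is handed in at about 62 s of the 208 s allowed. All the steps look done in the pictures, but `bot.job_done()` reports no verdict.

- **Cartridge:** pinched to a 31 mm opening, lifted out and left standing upright in the grey caddy.
- **Scoop:** three tablets tipped into the tank at about 95°. The scoop is back level on its mat, and the wrist picture shows it empty.
- **Loose tablets:** three picked up one by one and dropped in. One had been knocked off the tile's edge and I found it again. The wrist picture before the key press shows six tablets in the tank, one lying on another, and the tile is empty.
- **Fill key:** pressed to a hard stop at about 20 N, held for over 4 s and released. The last scene picture shows it up.
- **Bowls, glass, spoon and basket:** the last scene picture shows the bowls, glass, spoon and basket where they stood. I judged this by eye and did not measure it.

**Less certain:**
- **Key travel:** this is inferred from force and height. The hard stop came about 4 mm higher than I expected from the given dimensions, and the brightness check on the picture could not settle how far the key went down.
- **Key return:** a change in shading made the last brightness check on this weak as well.
- **Fingertip contact:** the fingertips lightly touched the tile while closing on the tablets, with 6–13 N upward at the wrist. The cartridge pinch read 13 N too.

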